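# Line the acrylic tray with heat tiles

### The arm

A 7-joint arm with a two-finger parallel gripper is mounted at the origin on the work surface. World frame = base frame: x ahead of the robot, y to its left, z up, the work surface at z = 0. Lengths are in m, angles in rad, forces in N, time in s.
With the tool pointing down it reaches from about 0.4 to 0.875 m from the base axis. Payload 19.3 kg.
Tool frame: the origin (TCP) lies midway between the tips of the shut fingers; the grasp point (between the pads) lies 19 mm behind it (bot.tcp_to_grasp is the distance from the TCP to the grasp point, in m); z points along the fingers, y is the direction in which the jaws open and shut (so a half turn about z gives the same grasp; the last joint's range is limited). The gripper opens to 85 mm and grips with 20 to 120 N. Pads are 22 mm wide; open, the fingers measure 114 mm over their backs; the gripper's body (76 mm by 85 mm) begins 54 mm behind the grasp point. The pads swing forward as they close: fully open they stand 13 mm farther back than shut.
Start: joints at [-1.271, 0.521, -0.036, 1.599, 0.021, 1.021, -0.113], TCP at [0.226, 0.583, 0.231] pointing down, gripper open.
Joint ranges: [-2.91, 2.91], [-0.3, 2.13], [-1.5, 1.42], [0.17, 2.43], [-1.26, 4.41], [0.16, 1.93], [-2.52, 2.52]. Speed limits (rad/s): [1.89, 1.89, 2.39, 2.39, 3.01, 3.01, 3.01].

### API

Orientations are given as [roll, pitch, yaw] about the fixed x, y, z axes, in that order (R = Rz(yaw) Ry(pitch) Rx(roll)).
In Python, from workcell import bot gives the robot as it stands. The module is installed in compiled form; this text tells all that it offers.
- The arm moves only by the tool drive_tool, never from a script. Its argument "series" is a list of rows, each a list of 5 numbers: the opening in per cent of the stroke, from 0 (shut) to 100 (fully open), then the shift along the world's x, y, z in m, then the turn about the world's z in rad. A call has 1 to 12 rows; each row shifts and turns the pose as measured when the row begins; what a row does not reach is not made up. A row lasts 1/10 s, in which the tool goes at most 50 mm and 8.59 degrees, less where a joint would pass 70% of its speed; a pose out of reach is approached as far as the arm can. A call with a gripper value outside its range is refused whole. The fingers move at their own pace and stop on an object; "newtons" is the grip in N (left out, the last holds). Time passes only in rows, so rows that do not move let the fingers close. It gives the time, the measured TCP pose, the force and the opening at its end, in the units of the state.
- bot.observe(): the state, without advancing time (a new reading comes with each control period).
- bot.grab_frame(name): name is "side" or "top" or "wrist"; returns the picture (384x512x3 uint8, red, green, blue); there is no depth.
- bot.camera_info(name): a dict with "fx", "fy", "cx", "cy" (pixels), "k1" (the pictures are not rectified: a ray, as slopes to the right and down, at radius r is drawn at 1 + k1 r^2 times it, then the intrinsics apply), "cam_to_world" (4x4, takes a point from camera to world coordinates). Camera axes: x right, y down, z forward; pixel columns grow to the right and rows downward; lengths in m; the calibration is good to about 2 mm. A picture is of the moment at which its call begins: read the wrist's pose just before it. camera_info takes no time and is no camera call; for the wrist camera it gives the pose at the moment of the call.
- bot.job_done(): hands the job in, once; it reports no verdict.
Trained networks look in the newest picture that a camera, given by its name, has taken for a name from the list of things; names that differ only in an ending like _2 or _b are one class to them, and where a whole thing is asked for, a point or a joint stands for the part that bears it (a point fixed in the world has none). Each returns a list of dicts, best first, with "conf" (0 to 1); they miss things now and then, are a little off and sometimes report something else, mostly with a low value. They report only what shows in the picture. A call takes as long as a camera call.
- bot.masks_of(camera, target): "mask" (384x512 bool, what is visible of it) and "point" ([column, row] in pixels, amid what is visible of it).
The state is a dict: "clock": time; "qpos": joint angles; "qd": joint speeds; "joint_efforts": joint torques, N m; "position": TCP position; "tool_rot": TCP orientation; "force": force on the tool from outside, world axes, zero at the start; "moment": the same for the moment, N m; "grip_width": finger opening in m.
Only numpy, scipy, OpenCV 4.12 (cv2) and the standard library are available. Lean on these libraries where they do the work, as an engineer would, in place of code of your own. Each camera call takes 0.05 s, during which the arm holds its last target.

### The job

Make a heat pad in the white tray for a hot loaf tin: first take whatever stands in the tray (terracotta dish, loaf machine paddle, or both) and set it down on the cork mat, the dish upright. Then lay every terracotta tile from the two piles flat in the tray as one closed row without gaps, running along the far aluminium stop from the far left corner: each tile's short end pushed up against the far stop, the first tile's long side against the left stop and each next tile's long side against the one before. Do not shift the glass jar, the tongs or the scoop.

Things in the scene. Friction and masses are not known exactly. Their poses are not given: they have to be found in the camera images.
- tray: fixed white acrylic tray; origin at the centre of its underside, x away from the robot, y to its left. Floor top 4 mm up; inside, clear floor x -80 to 80 mm, y -165 to 165 mm. Rims 5 mm thick: at +x (far stop) and +y (left stop) bare aluminium, tops 18 mm above the worktop; at -x and -y white, tops 10 mm above it. Turned by up to 0.12 rad
- tray_corner (a point): inner far left corner of the tray at floor height, where far and left stops meet; axes as the tray's. Laid home, tile number k (0, 1, ..) of the row has its centre 40 mm towards -x and 25 + 50 k mm towards -y from here, its 80 mm length along the tray's x
- mat: fixed cork mat on the worktop, 120 mm (x) by 220 mm (y), 6 mm thick; origin at the centre of its underside. Cleared things go here
- dish: small round terracotta dish, open at the top, 60 mm across at the rim, 58 mm at the foot, 32 mm high, 5 mm wall, about 100 g; origin at the centre of its underside, z up when upright; starts upright in the tray, or is absent
- paddle: dark steel loaf machine paddle, about 60 g, standing on its hub: hub 22 mm across and 28 mm high about its z, with a blade 7 mm thick and 22 mm high that reaches to 53 mm along its +x; origin at the centre of the hub's underside; starts upright in the tray, or is absent; a knock may tip it over, and it then lies with its hub level
- tile_a1: terracotta tile, 80 mm (its x) by 50 mm (its y) by 12 mm thick (z), about 100 g, all tiles alike; origin at the centre of its underside; bottom of pile a, on the worktop
- tile_a2: terracotta tile, 80 mm (its x) by 50 mm (its y) by 12 mm thick (z), about 100 g, all tiles alike; origin at the centre of its underside; lies on tile_a1
- tile_a3: terracotta tile, 80 mm (its x) by 50 mm (its y) by 12 mm thick (z), about 100 g, all tiles alike; origin at the centre of its underside; lies on tile_a2, or is absent
- tile_b1: terracotta tile, 80 mm (its x) by 50 mm (its y) by 12 mm thick (z), about 100 g, all tiles alike; origin at the centre of its underside; bottom of pile b, on the worktop
- tile_b2: terracotta tile, 80 mm (its x) by 50 mm (its y) by 12 mm thick (z), about 100 g, all tiles alike; origin at the centre of its underside; lies on tile_b1, or is absent
- jar: bystander: glass storage jar with steel screw lid, 84 mm across, 140 mm high; origin at the centre of its underside
- tongs: bystander: stainless steel tongs lying flat, about 235 mm long along x, 45 mm wide, 12 mm high; origin at the middle, on the underside
- scoop: bystander: grey plastic scoop, about 170 mm long along x, 60 mm wide, 35 mm high; origin at the underside near the middle

How it is judged:
On the way:
1. everything that stood in the tray is on the cork mat, the dish upright (x of dish in the frame of mat between -0.055 and 0.055 m and y of dish in the frame of mat between -0.105 and 0.105 m and z of dish in the frame of mat between 0.002 and 0.01 m and linear speed of each of dish, paddle below 0.02 m/s and angle between dish's own z axis and vertical below 0.15 rad and x of paddle in the frame of mat between -0.055 and 0.055 m and y of paddle in the frame of mat between -0.105 and 0.105 m and z of paddle in the frame of mat between 0.002 and 0.022 m), for 0.2 s.
At the end, for the whole second after the job is handed in: Dish (upright within 0.15 rad) and paddle on the mat, origins 5 mm inside its edge. All tiles flat, short end within 3 mm of the far stop, square within 0.06 rad, filling a closed row from the left stop: first tile within 3 mm of its place, 1 mm more per further tile. All at rest (all of step 1 and x of tile_a1 in the frame of tray between 0.037 and 0.043 m and z of tile_a1 in the frame of tray between 0.001 and 0.007 m and angle between the x axis of each of tile_a1, tile_a2, tile_a3, tile_b1, tile_b2 and the x axis of tray, either way round below 0.06 rad and angle between the z axis of each of tile_a1, tile_a2, tile_a3, tile_b1, tile_b2 and the z axis of tray, either way round below 0.06 rad and (y of tile_a1 in the frame of tray between 0.137 and 0.143 m or y of tile_a1 in the frame of tray between 0.086 and 0.094 m or y of tile_a1 in the frame of tray between 0.035 and 0.045 m or y of tile_a1 in the frame of tray between -0.016 and -0.004 m or y of tile_a1 in the frame of tray between -0.067 and -0.053 m) and linear speed of each of tile_a1, tile_a2, tile_a3, tile_b1, tile_b2 below 0.02 m/s and x of tile_a2 in the frame of tray between 0.037 and 0.043 m and z of tile_a2 in the frame of tray between 0.001 and 0.007 m and (y of tile_a2 in the frame of tray between 0.137 and 0.143 m or y of tile_a2 in the frame of tray between 0.086 and 0.094 m or y of tile_a2 in the frame of tray between 0.035 and 0.045 m or y of tile_a2 in the frame of tray between -0.016 and -0.004 m or y of tile_a2 in the frame of tray between -0.067 and -0.053 m) and x of tile_a3 in the frame of tray between 0.037 and 0.043 m and z of tile_a3 in the frame of tray between 0.001 and 0.007 m and (y of tile_a3 in the frame of tray between 0.137 and 0.143 m or y of tile_a3 in the frame of tray between 0.086 and 0.094 m or y of tile_a3 in the frame of tray between 0.035 and 0.045 m or y of tile_a3 in the frame of tray between -0.016 and -0.004 m or y of tile_a3 in the frame of tray between -0.067 and -0.053 m) and x of tile_b1 in the frame of tray between 0.037 and 0.043 m and z of tile_b1 in the frame of tray between 0.001 and 0.007 m and (y of tile_b1 in the frame of tray between 0.137 and 0.143 m or y of tile_b1 in the frame of tray between 0.086 and 0.094 m or y of tile_b1 in the frame of tray between 0.035 and 0.045 m or y of tile_b1 in the frame of tray between -0.016 and -0.004 m or y of tile_b1 in the frame of tray between -0.067 and -0.053 m) and x of tile_b2 in the frame of tray between 0.037 and 0.043 m and z of tile_b2 in the frame of tray between 0.001 and 0.007 m and (y of tile_b2 in the frame of tray between 0.137 and 0.143 m or y of tile_b2 in the frame of tray between 0.086 and 0.094 m or y of tile_b2 in the frame of tray between 0.035 and 0.045 m or y of tile_b2 in the frame of tray between -0.016 and -0.004 m or y of tile_b2 in the frame of tray between -0.067 and -0.053 m) and (y of tile_a1 in the frame of tray between 0.137 and 0.143 m or y of tile_a2 in the frame of tray between 0.137 and 0.143 m or y of tile_a3 in the frame of tray between 0.137 and 0.143 m or y of tile_b1 in the frame of tray between 0.137 and 0.143 m or y of tile_b2 in the frame of tray between 0.137 and 0.143 m) and (y of tile_a1 in the frame of tray between 0.086 and 0.094 m or y of tile_a2 in the frame of tray between 0.086 and 0.094 m or y of tile_a3 in the frame of tray between 0.086 and 0.094 m or y of tile_b1 in the frame of tray between 0.086 and 0.094 m or y of tile_b2 in the frame of tray between 0.086 and 0.094 m) and (y of tile_a1 in the frame of tray between 0.035 and 0.045 m or y of tile_a2 in the frame of tray between 0.035 and 0.045 m or y of tile_a3 in the frame of tray between 0.035 and 0.045 m or y of tile_b1 in the frame of tray between 0.035 and 0.045 m or y of tile_b2 in the frame of tray between 0.035 and 0.045 m) and (y of tile_a1 in the frame of tray between -0.016 and -0.004 m or y of tile_a2 in the frame of tray between -0.016 and -0.004 m or y of tile_a3 in the frame of tray between -0.016 and -0.004 m or y of tile_b1 in the frame of tray between -0.016 and -0.004 m or y of tile_b2 in the frame of tray between -0.016 and -0.004 m)); the robot touches nothing.
It fails at once if the jar, the tongs or the scoop is shifted by more than 30 mm (distance of any of jar, tongs, scoop from where it was at the start of the episode above 0.03 m).
Of dish, paddle only 1 to 2 are there at a start; the rules pass over those that are not, and their reading is None.
Of tile_a3, tile_b2 only 1 to 2 are there at a start; the rules pass over those that are not, and their reading is None.
At some moment in a run one of dish, paddle may be knocked a few centimetres aside while the robot is not near it.
Once in a run the grip may slacken for a moment while it holds something.
It also fails if it takes over 210 s, if anything falls off the work surface, if the arm or the gripper's body presses on something with over 40 N, if the wrist force passes 120 N, or if a joint passes its speed limit or range.

## Working session

There is one attempt and no reset: what is moved stays moved. The work goes in short steps, Python scripts to look and compute and a tool call to move; the robot and the scene stay as the last step left them, time stands still between calls to the robot, and variables do not carry over. Pictures are saved under pics/ and viewed, and the job is handed in when it is done.

Besides the shell and the picture viewer there is one more tool, called after "Request:" as a command line: name --pt "numbers of a row" for each row, then --argument value for the rest. drive_tool: Moves the arm, as the interface text tells. Its arguments: {"type":"object","properties":{"series":{"type":"array","items":{"type":"array","items":{"type":"number"}}},"newtons":{"type":"number"}},"required":["series"]}

```bash
mkdir -p pics; ls
python3 - <<'E'
from workcell import bot
import cv2, numpy as np
print(bot.observe()); print(bot.tcp_to_grasp)
for n in ["side","top","wrist"]:
    c=bot.camera_info(n); print(n,{k:(np.round(v,4).tolist() if k=="cam_to_world" else v) for k,v in c.items()})
    f=bot.grab_frame(n); cv2.imwrite(f"pics/{n}0.png",f[:,:,::-1])
E
```

```text
pics
{'clock': 0.0, 'qpos': array([-1.27120357,  0.52200988, -0.03632836,  1.6000201 ,  0.02121678,
        1.02109947, -0.1128058 ]), 'qd': array([-1.52248689e-03,  7.27044757e-05, -2.40419201e-04,  7.68887990e-04,
       -1.54492481e-03, -1.33985661e-03,  7.03269452e-04]), 'joint_efforts': array([ 2.90063263e-04, -9.27114701e+01,  1.97947159e+00, -3.69944608e+01,
        1.77066098e-02,  7.71265535e-03, -4.01704244e-05]), 'position': array([0.22580288, 0.58241331, 0.23072397]), 'tool_rot': array([-3.14044543e+00,  9.66213773e-05,  2.77179401e+00]), 'force': array([-0.20917222, -0.66005795, -0.63471442]), 'moment': array([ 0.03216041, -0.04483887, -0.02919449]), 'grip_width': 0.08528249533125765}
0.0187
side {'fx': 376.8261914999089, 'fy': 376.8261914999089, 'cx': 251.05005444095454, 'cy': 198.19344996051, 'k1': -0.11239111369824976, 'cam_to_world': [[0.9018, -0.2966, 0.3142, 0.2678], [-0.4319, -0.6417, 0.6338, -0.6687], [0.0136, -0.7073, -0.7068, 0.7976], [0.0, 0.0, 0.0, 1.0]]}
top {'fx': 422.24071108390956, 'fy': 422.24071108390956, 'cx': 243.70564859565152, 'cy': 201.70330735799087, 'k1': -0.014125007510523637, 'cam_to_world': [[-0.0119, -0.9929, 0.1181, 0.3878], [-0.9997, 0.0092, -0.023, -0.0016], [0.0217, -0.1183, -0.9927, 1.55], [0.0, 0.0, 0.0, 1.0]]}
wrist {'fx': 274.36584976587545, 'fy': 274.36584976587545, 'cx': 259.2198524028616, 'cy': 192.4183965396537, 'k1': -0.033685988021146675, 'cam_to_world': [[0.3623, 0.8899, 0.277, 0.1542], [0.932, -0.3457, -0.1087, 0.6093], [-0.001, 0.2976, -0.9547, 0.3733], [0.0, 0.0, 0.0, 1.0]]}
```

View pics/top0.png

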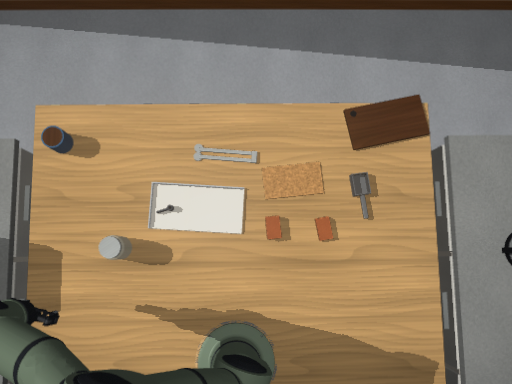

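View pics/side0.png

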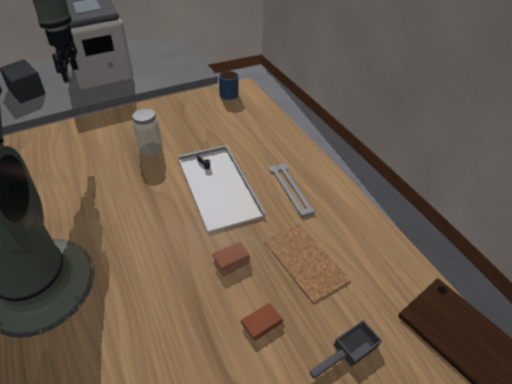

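View pics/wrist0.png

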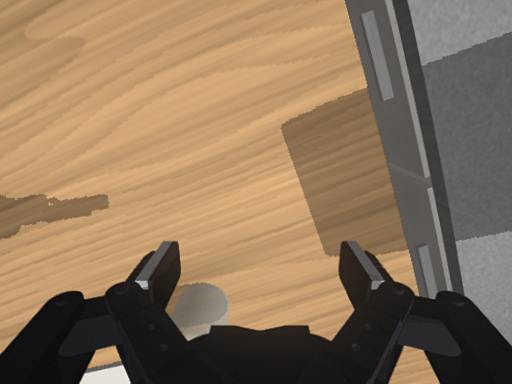

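```bash
cat > h.py <<'E'
import numpy as np, cv2
from workcell import bot
def ray(n,uv,c=None):
    c=c or bot.camera_info(n)
    uv=np.atleast_2d(np.asarray(uv,float))
    d=np.c_[(uv[:,0]-c["cx"])/c["fx"],(uv[:,1]-c["cy"])/c["fy"]]
    u=d.copy()
    for _ in range(30): u=d/(1+c["k1"]*(u**2).sum(1,keepdims=True))
    T=np.asarray(c["cam_to_world"])
    return T[:3,3], np.c_[u,np.ones(len(u))]@T[:3,:3].T
def p2w(n,uv,z,c=None):
    o,r=ray(n,uv,c); t=(z-o[2])/r[:,2]; return o+r*t[:,None]
def w2p(n,P,c=None):
    c=c or bot.camera_info(n); T=np.asarray(c["cam_to_world"])
    q=(np.atleast_2d(P)-T[:3,3])@T[:3,:3]; u=q[:,:2]/q[:,2:]
    u=u*(1+c["k1"]*(u**2).sum(1,keepdims=True))
    return np.c_[u[:,0]*c["fx"]+c["cx"],u[:,1]*c["fy"]+c["cy"]]
def snap(n,name,box=None,scale=1):
    c=bot.camera_info(n)
    f=bot.grab_frame(n); g=f[:,:,::-1]
    if box: g=g[box[1]:box[3],box[0]:box[2]]
    if scale!=1: g=cv2.resize(g,None,fx=scale,fy=scale,interpolation=cv2.INTER_CUBIC)
    cv2.imwrite(f"pics/{name}.png",g); return f,c
def rectw(n,mask,z,c=None):
    cs,_=cv2.findContours(mask.astype(np.uint8),cv2.RETR_EXTERNAL,cv2.CHAIN_APPROX_NONE)
    k=max(cs,key=cv2.contourArea)[:,0,:]
    P=p2w(n,k,z,c)[:,:2]
    (cx,cy),(w,h),a=cv2.minAreaRect((P*1000).astype(np.float32))
    if w<h: w,h=h,w; a+=90
    a=(a+90)%180-90
    return cx,cy,w,h,np.radians(a)
E
python3 - <<'E'
from h import *
f,c=snap("top","t1",(130,130,390,250),3)
for t,z in [("tray",.01),("mat",.006),("tile_a1",.024),("paddle",.02),("dish",.03),("jar",.14),("tongs",.01),("scoop",.02)]:
    for r in bot.masks_of("top",t)[:4]:
        print(t,round(r["conf"],2),np.round(r["point"]),r["mask"].sum(),np.round(rectw("top",r["mask"],z,c),2))
snap("side","s1",(170,130,400,380),3)
for t in ["tile_a1"]:
    for r in bot.masks_of("side",t)[:4]: print(r["conf"],r["point"])
E
```

```text
tray 0.86 [194. 205.] 4313 [553.47 139.61 344.73 173.1    1.5 ]
mat 0.78 [292. 181.] 1871 [ 651.59 -218.41  220.04  120.81   -1.48]
tile_a1 0.55 [273. 226.] 322 [ 4.7658e+02 -1.4237e+02  8.2250e+01  5.3360e+01  1.2000e-01]
paddle 0.58 [172. 208.] 58 [549.42 241.67  43.42  21.9    1.56]
dish 0.49 [291. 180.] 1889 [ 646.47 -215.12  216.77  121.77   -1.47]
jar 0.98 [110. 248.] 706 [410.59 394.5  109.19  82.19   1.56]
tongs 0.87 [220. 155.] 480 [752.37  28.45 229.79  53.72   1.51]
scoop 0.57 [364. 189.] 561 [ 5.9041e+02 -4.7034e+02  1.7166e+02  7.2040e+01  1.2000e-01]
0.73 [235.0, 256.0]
```

View pics/t1.png

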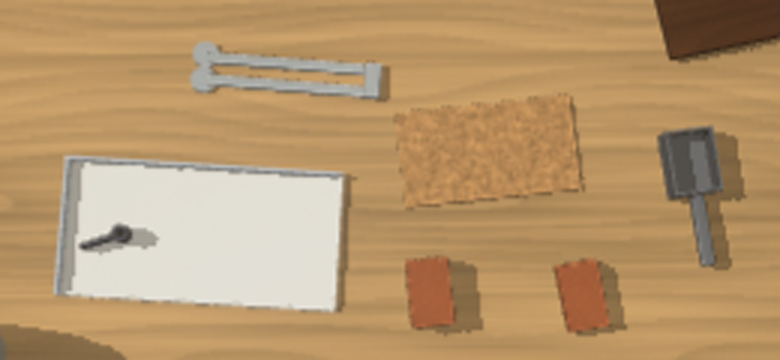

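View pics/s1.png

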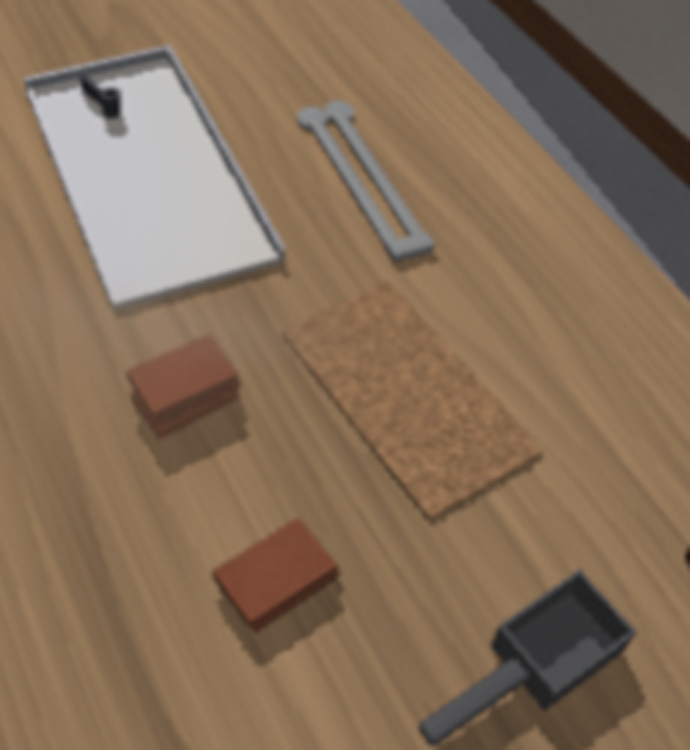

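Run:
```python
from h import *
print(p2w("top",[[170.7,207.7],[157,212.3]],.03))
print("tray corners top",p2w("top",[[152,182.5]],.018),p2w("top",[[244.5,188.5]],.01),p2w("top",[[149,228]],.01),p2w("top",[[243,233.5]],.01))
```

```text
[[0.54931667 0.22691946 0.03      ]
 [0.53312778 0.27598707 0.03      ]]
tray corners top [[0.64397512 0.29777929 0.018     ]] [[ 0.62004168 -0.04076563  0.01      ]] [[0.47805663 0.30791433 0.01      ]] [[ 0.45446599 -0.03329799  0.01      ]]
```

Request:
drive_tool --pt "100 0.045 -0.03 0.02 -0.15" --pt "100 0.045 -0.03 0.02 -0.15" --pt "100 0.045 -0.03 0 -0.15" --pt "100 0.045 -0.04 0 -0.15" --pt "100 0.03 -0.05 0 -0.15" --pt "100 0.03 -0.05 0 -0.15" --pt "100 0.02 -0.05 0 0" --pt "100 0.0 -0.04 0 0" --pt "100 0 0 0 0" --pt "100 0 0 0 0"

```text
clock: 1.7
position: [0.4585, 0.2876, 0.2693]
tool_rot: [3.138, -0.004, 1.856]
force: [-1.0, 1.6, -0.1]
grip_width: 0.0853
```

Run:
```python
from h import *
f,c=snap("wrist","w1",None,1.5)
o=bot.observe()
for t in ["paddle","tray"]:
  for r in bot.masks_of("wrist",t)[:2]: print(t,r["conf"],r["point"],r["mask"].sum(),rectw("wrist",r["mask"],.02,c))
```

```text
paddle 0.64 [304.3, 207.3] 411 (541.3630981445312, 250.0052490234375, 71.10086059570312, 22.8789005279541, np.float64(-1.1042163960569258))
paddle 0.37 [289.2, 246.5] 17468 (548.0942993164062, 143.99588012695312, 334.60992431640625, 171.44386291503906, np.float64(1.4938208512794644))
tray 0.78 [286.3, 244.2] 17610 (548.330810546875, 144.17816162109375, 334.634765625, 173.27696228027344, np.float64(1.4961830751663645))
```

View pics/w1.png

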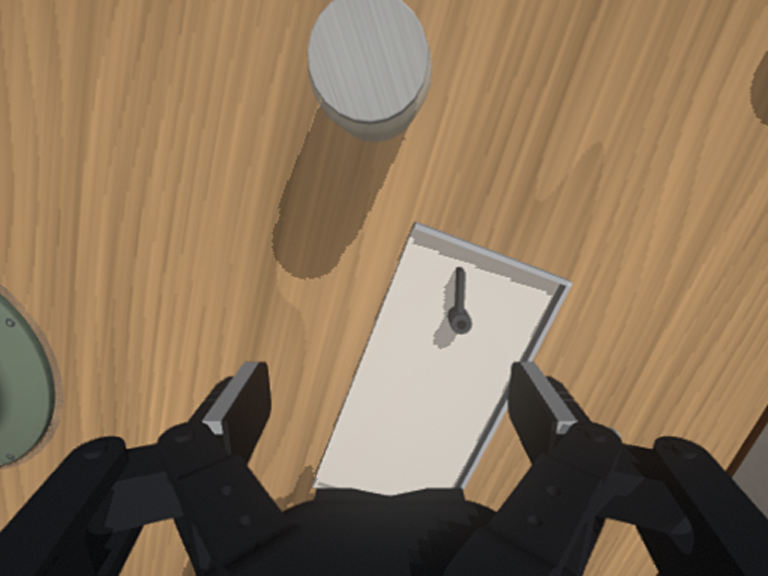

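Run:
```python
from h import *
h=p2w("wrist",[[306.7,214.7]],.032)[0];b=p2w("wrist",[[306.7,180]],.026)[0]
print(h,b,np.arctan2(b[1]-h[1],b[0]-h[0]),np.hypot(*(b-h)[:2]))
print("corner",p2w("wrist",[[568.5/1.5,285/1.5]],.018),p2w("wrist",[[416/1.5,224/1.5]],.018))
```

```text
[0.54739494 0.23518031 0.032     ] [0.5311961  0.28434995 0.026     ] 1.8890460416058277 0.051769253427023994
corner [[0.64351052 0.29906304 0.018     ]] [[0.47767922 0.31377435 0.018     ]]
```

Request:
drive_tool --pt "70 0.03 -0.018 -0.03 0.03" --pt "70 0.03 -0.018 -0.03 0" --pt "70 0.025 -0.016 -0.035 0" --pt "70 0.004 -0.001 -0.045 0" --pt "70 0 0 -0.045 0" --pt "70 0 0 -0.02 0" --pt "70 0 0 0 0" --pt "70 0 0 0 0" --newtons 40

```text
clock: 2.65
position: [0.5483, 0.2441, 0.0556]
tool_rot: [3.136, -0.008, 1.905]
force: [0.1, 0.0, -0.4]
grip_width: 0.06
```

Run:
```python
from h import *
f,c=snap("wrist","w2",None,1.5)
o=bot.observe();p=o["position"];print(p,o["tool_rot"])
print(w2p("wrist",[[.547,.234,.032],[p[0],p[1],.032],[p[0],p[1],p[2]]])*1.5)
```

```text
[0.54832966 0.24425047 0.0558973 ] [ 3.13585224 -0.00789822  1.90533439]
[[380.66785955 359.28250217]
 [391.0031964  340.25656824]
 [391.71505138 365.61257037]]
```

View pics/w2.png

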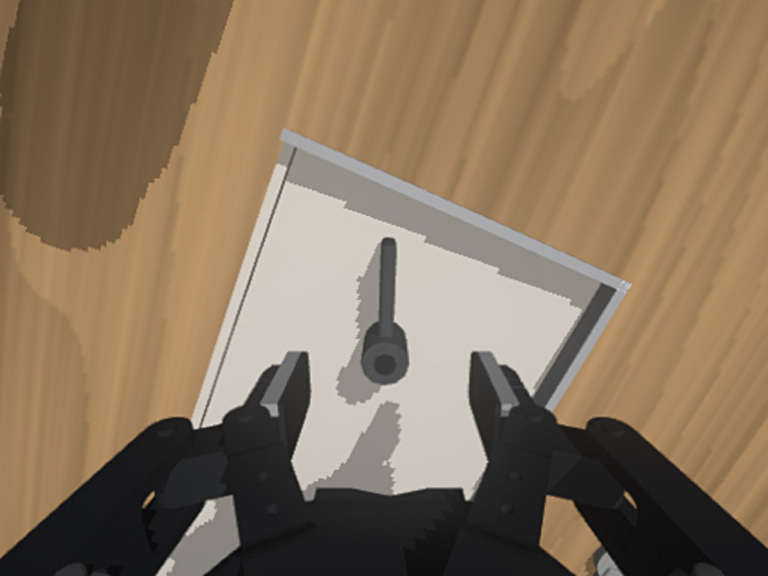

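Request:
drive_tool --pt "70 -0.001 -0.012 -0.01 0" --pt "70 0 0 -0.02 0" --pt "70 0 0 -0.014 0" --pt "30 0 0 0 0" --pt "20 0 0 0 0" --pt "0 0 0 0 0" --pt "0 0 0 0 0" --pt "0 0 0 0 0" --newtons 50

```text
clock: 3.5
position: [0.5504, 0.2319, 0.0163]
tool_rot: [3.126, -0.009, 1.907]
force: [-0.5, -0.2, -1.5]
grip_width: 0.02
```

Request:
drive_tool --pt "0 0 0 0.04 0" --pt "0 0 0 0.04 0" --pt "0 0.01 -0.03 0.03 0" --pt "0 0.012 -0.045 0 0" --pt "0 0.012 -0.045 0 0" --pt "0 0.012 -0.045 0 0" --pt "0 0.012 -0.045 0 0" --pt "0 0.012 -0.045 0 0" --pt "0 0.012 -0.045 0 0" --pt "0 0.012 -0.045 0 0" --pt "0 0 -0.04 0 0" --pt "0 0 0 0 0"

```text
clock: 4.7
position: [0.6447, -0.1668, 0.1351]
tool_rot: [3.121, -0.007, 1.914]
force: [-0.7, -0.5, -0.7]
grip_width: 0.0195
```

Run:
```python
from h import *
f,c=snap("wrist","w3",None,1.5)
f,c=snap("top","t3",(130,130,390,250),3)
o=bot.observe();print(o["position"],o["tool_rot"],o["grip_width"])
```

```text
[ 0.64541856 -0.16079365  0.13484619] [ 3.11956185 -0.00975295  1.91885685] 0.01987893919253488
```

View pics/w3.png

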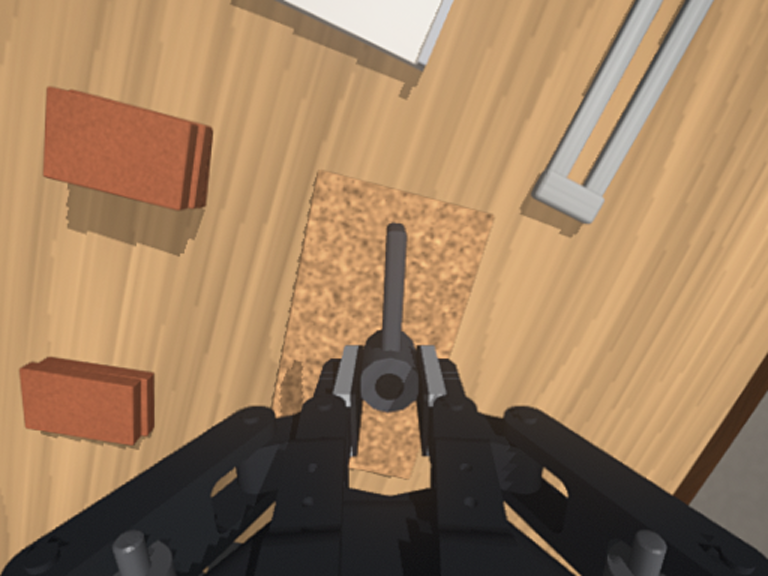

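Request:
drive_tool --pt "0 0 -0.035 0 0" --pt "0 0 -0.01 -0.04 0" --pt "0 0 0 -0.035 0" --pt "0 0 0 -0.025 0" --pt "0 0 0 -0.008 0" --pt "0 0 0 0 0"

```text
clock: 5.4
position: [0.6481, -0.1971, 0.0259]
tool_rot: [3.114, -0.012, 1.93]
force: [0.2, -0.2, 0.2]
grip_width: 0.0198
```

Request:
drive_tool --pt "0 0 0 -0.004 0" --pt "0 0 0 -0.003 0" --pt "0 0 0 0 0"

```text
clock: 5.7
position: [0.6501, -0.1955, 0.0217]
tool_rot: [3.111, -0.01, 1.932]
force: [-0.2, -0.4, -0.3]
grip_width: 0.0199
```

Request:
drive_tool --pt "0 0 0 -0.003 0" --pt "0 0 0 -0.002 0" --pt "0 0 0 0 0"

```text
clock: 6.0
position: [0.651, -0.1956, 0.018]
tool_rot: [3.109, -0.009, 1.932]
force: [0.3, 0.7, 0.3]
grip_width: 0.0198
```

Request:
drive_tool --pt "0 0 0 -0.002 0" --pt "20 0 0 0 0" --pt "40 0 0 0 0" --pt "60 0 0 0 0" --pt "60 0 0 0 0" --pt "60 0 0 0.03 0" --pt "60 0 0 0.04 0" --pt "60 0 0 0.05 0" --pt "60 0 0 0.05 0"

```text
clock: 6.9
position: [0.6469, -0.1949, 0.1846]
tool_rot: [3.119, -0.015, 1.931]
force: [1.3, 0.6, 0.0]
grip_width: 0.0513
```

Run:
```python
from h import *
f,c=snap("wrist","w4",None,1.5)
```

```text
(no output)
```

View pics/w4.png

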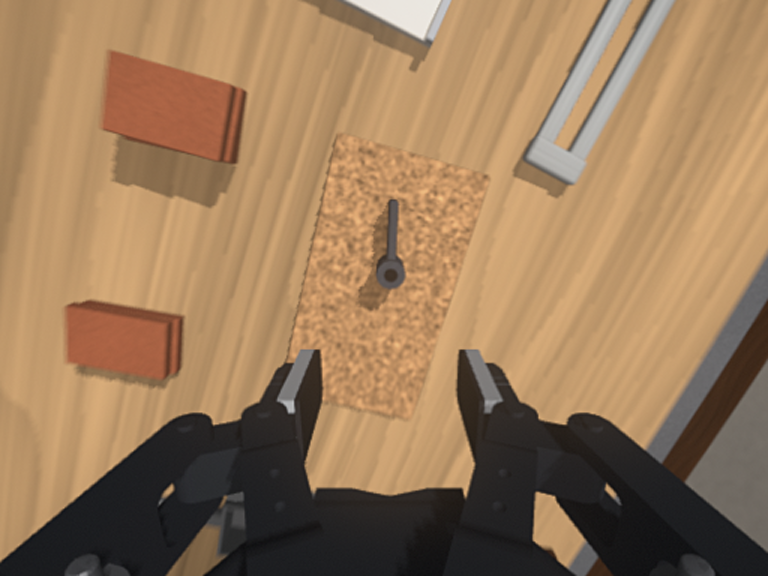

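Request:
drive_tool --pt "60 -0.025 0 0.005 0.15" --pt "60 -0.025 0 0.005 0.15" --pt "60 -0.025 0 0.005 0.15" --pt "60 -0.025 0 0.005 0.15" --pt "60 -0.025 0 0.005 0.15" --pt "60 -0.025 0 0.005 0.15" --pt "60 -0.02 0 0.0 0.15" --pt "60 -0.01 0 0 0.15" --pt "60 0 0 0 0.05" --pt "60 0 0 0 0"

```text
clock: 7.95
position: [0.4636, -0.1962, 0.2286]
tool_rot: [3.108, -0.003, -3.091]
force: [-0.1, -0.3, -0.1]
grip_width: 0.0511
```

Run:
```python
from h import *
f,c=snap("wrist","w5",None,1.5)
print(bot.observe()["position"],bot.observe()["tool_rot"],bot.observe()["qpos"])
for r in bot.masks_of("wrist","tile_a1")[:3]: print(r["conf"],r["point"],r["mask"].sum(),rectw("wrist",r["mask"],.03,c))
```

```text
[ 0.46365304 -0.19627701  0.22853196] [ 3.10821970e+00 -2.89993212e-03 -3.09334388e+00] [ 0.3824326   0.3431659  -0.10152692  1.90087653  0.0044766   0.91289643
  1.90278951]
0.71 [299.1, 179.3] 2460 (473.4800720214844, -139.04820251464844, 83.6182861328125, 52.06515884399414, np.float64(0.08798563260733556))
0.67 [273.2, 161.4] 255 (460.1212158203125, -163.39120483398438, 85.9449234008789, 38.98853302001953, np.float64(-0.42619459083503225))
```

View pics/w5.png

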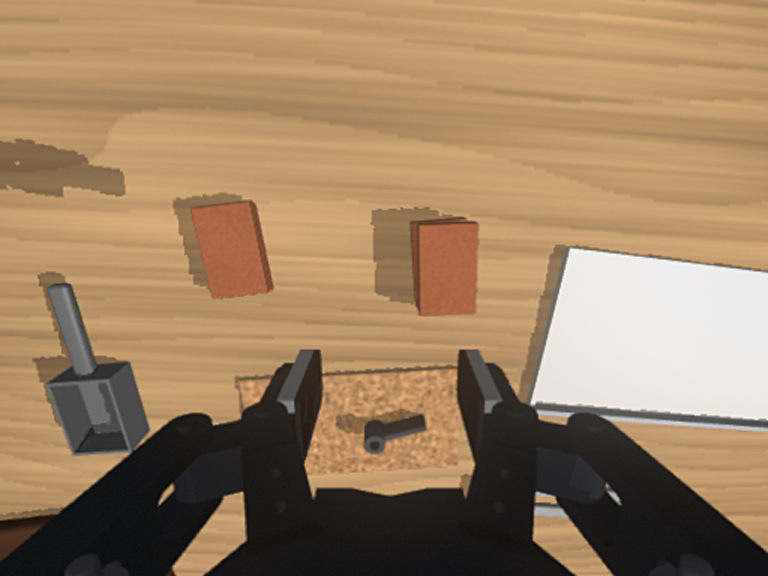

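```bash
cat >> h.py <<'E'
def quad(n,uv,z,c=None,s=1.5):
    P=p2w(n,np.array(uv,float)/s,z,c)[:,:2]
    L=[np.linalg.norm(P[i]-P[(i+1)%4])*1000 for i in range(4)]
    d=(P[3]+P[2]-P[0]-P[1]); return P.mean(0).round(4),np.round(L,1),round(float(np.arctan2(d[1],d[0])),3)
E
python3 - <<'E'
from h import *
for z in (.012,.024,.036):
  print(z,quad("wrist",[(419,222),(478,222),(477,315),(420,315)],z),quad("wrist",[(192,209),(250,201),(268,293),(213,298)],z))
E
```

```text
0.012 (array([ 0.4784, -0.1348]), array([52. , 87.4, 53.8, 86.8]), 0.089) (array([ 0.4689, -0.3291]), array([50.6, 82.8, 50.7, 80.8]), 0.148)
0.024 (array([ 0.4754, -0.1372]), array([50.3, 84.5, 52. , 83.9]), 0.089) (array([ 0.4662, -0.3249]), array([48.9, 80.1, 49. , 78.1]), 0.148)
0.036 (array([ 0.4723, -0.1395]), array([48.5, 81.5, 50.2, 81. ]), 0.089) (array([ 0.4635, -0.3208]), array([47.2, 77.3, 47.3, 75.4]), 0.148)
```

Request:
drive_tool --pt "88 0.004 0.03 -0.02 0.04" --pt "88 0.004 0.026 -0.04 0" --pt "88 0 0 -0.04 0" --pt "88 0 0 -0.04 0" --pt "88 0 0 -0.02 0" --pt "88 0 0 0 0" --pt "88 0 0 0 0" --newtons 60

```text
clock: 8.75
position: [0.4744, -0.1373, 0.0639]
tool_rot: [3.11, 0.001, -3.064]
force: [0.6, 0.2, 0.6]
grip_width: 0.0755
```

Run:
```python
from h import *
f,c=snap("wrist","w6",None,1.5)
o=bot.observe();p=o["position"];print(p,o["tool_rot"])
print(w2p("wrist",[[p[0],p[1],.036],[.4723,-.1395,.036]])*1.5)
```

```text
[ 0.47448187 -0.13736999  0.06414663] [ 3.10983673e+00  1.50663459e-03 -3.06443667e+00]
[[388.46551181 338.43212245]
 [384.11409837 333.72113042]]
```

View pics/w6.png

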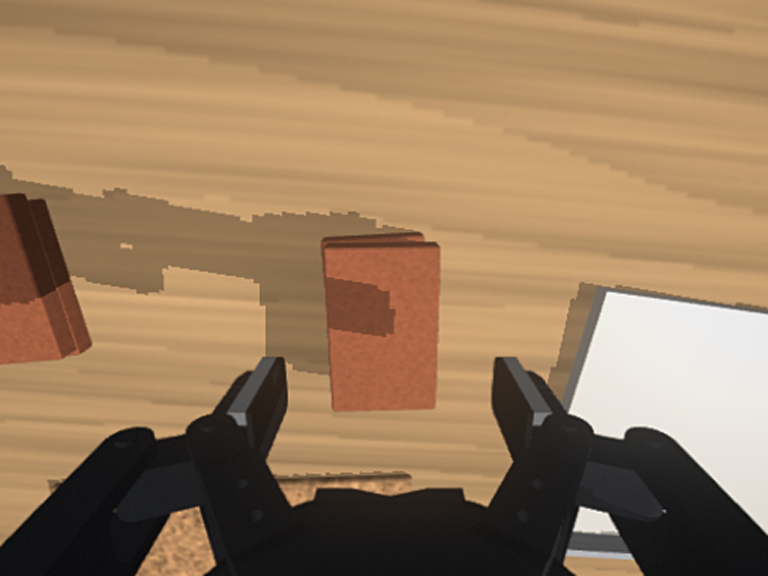

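Run:
```python
from h import *
for z in (.024,.036): print(quad("wrist",[(323,247),(439,243),(435,408),(334,410)],z))
```

```text
(array([ 0.4769, -0.1394]), array([52.2, 86.1, 51.9, 84.7]), 0.092)
(array([ 0.4717, -0.14  ]), array([48.8, 80.4, 48.5, 79.1]), 0.092)
```

Request:
drive_tool --pt "88 -0.003 -0.002 -0.02 0.015" --pt "88 0 0 -0.018 0" --pt "88 0 0 -0.002 0" --pt "50 0 0 0 0" --pt "0 0 0 0 0" --pt "0 0 0 0 0" --pt "0 0 0 0 0" --pt "0 0 0 0 0" --newtons 70

```text
clock: 9.6
position: [0.4771, -0.1414, 0.0327]
tool_rot: [3.115, 0.014, -3.053]
force: [-0.3, 0.4, -0.4]
grip_width: 0.0466
```

Request:
drive_tool --pt "88 0 0 0 0" --pt "88 0 0 0 0" --pt "88 0 0 0 0" --pt "88 -0.004 0 -0.005 0" --pt "88 0 0 -0.003 0" --pt "88 0 0 0 0"

```text
clock: 10.2
position: [0.4728, -0.1414, 0.0243]
tool_rot: [3.115, 0.015, -3.053]
force: [0.2, -0.4, 0.0]
grip_width: 0.0748
```

Request:
drive_tool --pt "50 0 0 0 0" --pt "0 0 0 0 0" --pt "0 0 0 0 0" --pt "0 0 0 0 0" --pt "0 0 0 0 0" --newtons 70

```text
clock: 10.7
position: [0.4728, -0.1414, 0.0248]
tool_rot: [3.115, 0.015, -3.053]
force: [-0.2, 0.0, -0.5]
grip_width: 0.0481
```

Request:
drive_tool --pt "0 0 0 0.02 0" --pt "0 0 0 0.04 0" --pt "0 0.01 0.03 0.03 -0.03" --pt "0 0.012 0.045 0 -0.03" --pt "0 0.012 0.045 0 -0.03" --pt "0 0.012 0.045 0 -0.03" --pt "0 0.012 0.045 0 -0.03" --pt "0 0.012 0.045 0 0" --pt "0 0.012 0.045 0 0" --pt "0 0.012 0.04 0 0" --pt "0 0 0 0 0" --pt "0 0 0 0 0"

```text
clock: 11.9
position: [0.5665, 0.2132, 0.1182]
tool_rot: [3.112, 0.015, 3.07]
force: [-0.3, -0.1, -0.8]
grip_width: 0.0477
```

Run:
```python
from h import *
f,c=snap("wrist","w7",None,1.5)
o=bot.observe();p=o["position"];print(p,o["tool_rot"],o["grip_width"])
```

```text
[0.56637514 0.21348505 0.11825458] [3.11172508 0.01503614 3.06997235] 0.04816546611854589
```

View pics/w7.png

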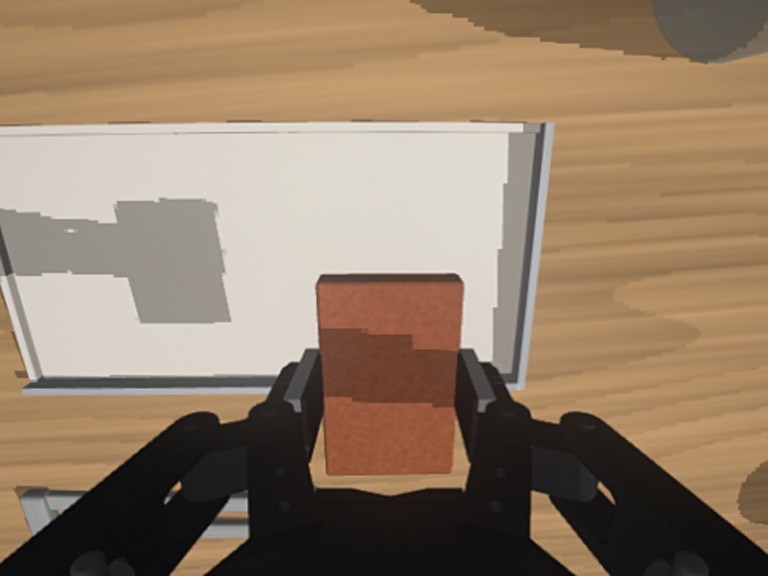

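Run:
```python
from h import *
P=p2w("wrist",np.array([(524,388),(553,123),(24,394)])/1.5,.018)
print(P); d=P[0]-P[2];print(np.arctan2(-d[0],d[1]),np.hypot(*d[:2])); d=P[0]-P[1];print(np.arctan2(d[1],d[0]),np.hypot(*d[:2]))
```

```text
[[ 0.64585819  0.30249166  0.018     ]
 [ 0.47758412  0.31384459  0.018     ]
 [ 0.62172456 -0.03611472  0.018     ]]
-0.07115307723979764 0.33946532536430574
-0.06736480325779 0.1686566093754284
```

Request:
drive_tool --pt "0 0.009 0.018 -0.02 0" --pt "0 0.007 0.014 -0.04 0" --pt "0 0 0 -0.035 0" --pt "0 0 0 -0.01 0" --pt "0 0 0 0 0"

```text
clock: 12.45
position: [0.5843, 0.2405, 0.0122]
tool_rot: [3.112, 0.018, 3.063]
force: [-0.1, -0.6, -0.6]
grip_width: 0.0479
```

Request:
drive_tool --pt "0 0 0 -0.004 0.008" --pt "0 0 0 -0.002 0" --pt "0 0.004 0 0 0" --pt "0 0.004 0 0 0" --pt "0 0 0 0 0"

```text
clock: 12.95
position: [0.5954, 0.2392, 0.0112]
tool_rot: [3.11, 0.023, 3.069]
force: [-0.6, -0.6, -1.0]
grip_width: 0.0478
```

Request:
drive_tool --pt "0 0 0 -0.004 0" --pt "0 0 0 0 0"

```text
clock: 13.15
position: [0.5953, 0.2394, 0.0073]
tool_rot: [3.11, 0.023, 3.069]
force: [0.1, -0.7, -0.7]
grip_width: 0.0479
```

Request:
drive_tool --pt "0 0.004 0 -0.001 0" --pt "0 0 0 0 0"

```text
clock: 13.35
position: [0.5948, 0.2395, 0.0052]
tool_rot: [3.112, 0.014, 3.071]
force: [-0.6, -0.8, -0.8]
grip_width: 0.0476
```

Request:
drive_tool --pt "0 0.004 0 0 0"

```text
clock: 13.45
position: [0.5957, 0.2396, 0.0047]
tool_rot: [3.114, 0.008, 3.072]
force: [-37.6, -4.5, 31.4]
grip_width: 0.0482
```

Request:
drive_tool --pt "0 0 0 0 0" --pt "70 0 0 0 0" --pt "72 0 0 0 0" --pt "72 0 0 0 0" --pt "72 0 0 0.03 0" --pt "72 0 0 0.04 0" --pt "72 0 0 0 0"

```text
clock: 14.15
position: [0.5969, 0.2396, 0.0764]
tool_rot: [3.114, 0.009, 3.072]
force: [1.1, 0.4, 0.2]
grip_width: 0.0618
```

Run:
```python
from h import *
f,c=snap("wrist","w8",None,1.5)
o=bot.observe();p=o["position"];print(p,o["tool_rot"],o["grip_width"])
```

```text
[0.59585026 0.23912007 0.07418283] [3.11550435 0.00695071 3.07165238] 0.061621076877901755
```

View pics/w8.png

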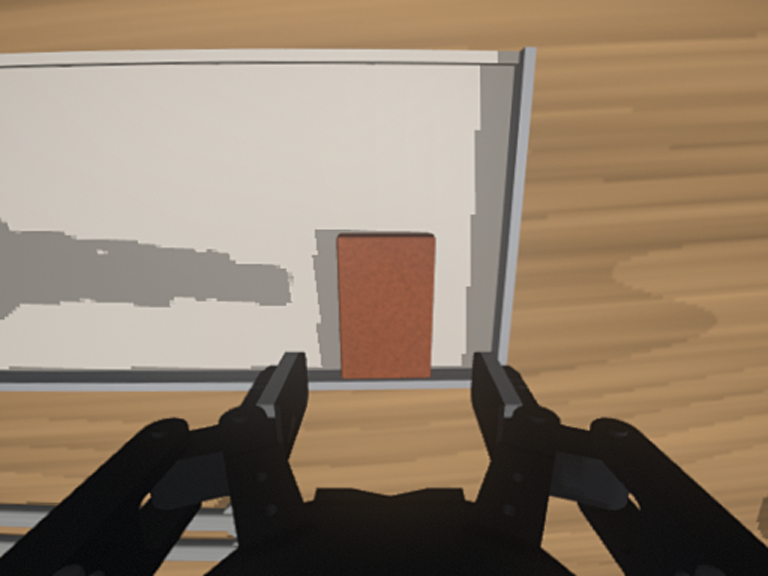

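Request:
drive_tool --pt "0 -0.004 -0.03 0 0" --pt "0 -0.004 -0.03 0 0" --pt "0 0 0 0 0" --pt "0 0 0 -0.03 0" --pt "0 0 0 -0.025 0" --pt "0 0 0 -0.008 0" --pt "0 0 0 0 0"

```text
clock: 14.9
position: [0.5875, 0.1777, 0.0068]
tool_rot: [3.115, 0.008, 3.072]
force: [-0.2, -0.2, 0.9]
grip_width: -0.0002
```

Request:
drive_tool --pt "0 0.001 0.012 0 0" --pt "0 0.001 0.01 0 0" --pt "0 0 0.01 0 0" --pt "0 0 0.006 0 0" --pt "0 0 0 0 0"

```text
clock: 15.4
position: [0.5908, 0.2218, 0.0099]
tool_rot: [3.112, 0.011, 3.074]
force: [-0.6, 0.1, 0.3]
grip_width: -0.0003
```

Request:
drive_tool --pt "0 0.0 0.006 -0.001 0" --pt "0 0 0.004 -0.001 0" --pt "0 0 0.004 0 0"

```text
clock: 15.7
position: [0.5922, 0.2342, 0.0095]
tool_rot: [3.114, 0.013, 3.071]
force: [0.9, -0.7, 0.4]
grip_width: 0.0001
```

Request:
drive_tool --pt "0 0 0.004 0 0" --pt "0 0 0.004 -0.001 0"

```text
clock: 15.9
position: [0.5927, 0.2421, 0.0091]
tool_rot: [3.115, 0.014, 3.071]
force: [-3.9, -13.4, 25.5]
grip_width: -0.0
```

Run:
```python
from h import *
f,c=snap("wrist","w9",None,1.5)
o=bot.observe();p=o["position"];print(p,o["tool_rot"],o["force"])
```

```text
[0.59280732 0.24245999 0.0091992 ] [3.115016   0.01390365 3.07079488] [-1.06593862 -5.90282532 11.98110439]
```

View pics/w9.png

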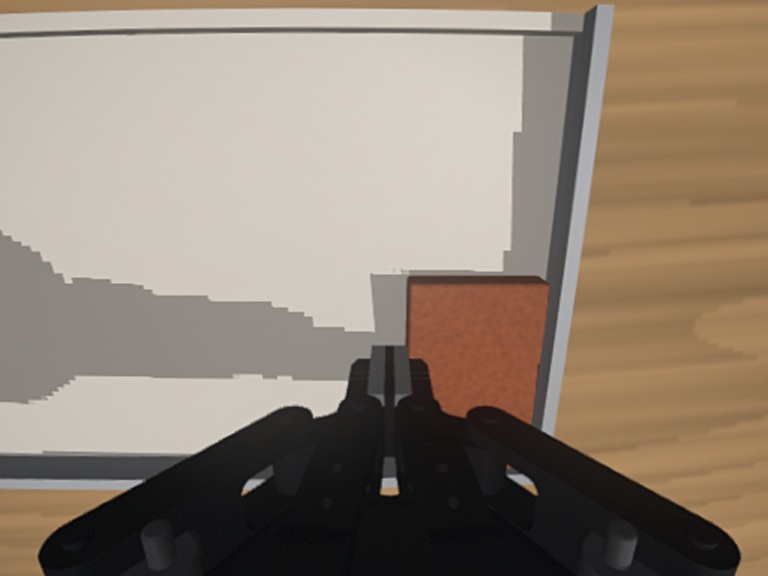

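Request:
drive_tool --pt "0 0 0.004 0 0"

```text
clock: 16.05
position: [0.5931, 0.2453, 0.0094]
tool_rot: [3.116, 0.014, 3.07]
force: [0.6, -29.8, 1.7]
grip_width: -0.0002
```

Request:
drive_tool --pt "0 0 -0.012 0.0 0" --pt "0 0 -0.01 0.03 0" --pt "0 0 -0.03 0.04 0" --pt "0 -0.01 -0.045 0.03 0" --pt "20 -0.012 -0.045 0.03 0.03" --pt "60 -0.012 -0.045 0 0.03" --pt "88 -0.012 -0.045 0 0.03" --pt "88 -0.012 -0.045 0 0.03" --pt "88 -0.012 -0.045 0 0.03" --pt "88 -0.012 -0.045 0 0" --pt "88 -0.01 -0.02 0 0" --pt "88 0 0 0 0"

```text
clock: 17.25
position: [0.4943, -0.1488, 0.1373]
tool_rot: [3.117, 0.015, -3.056]
force: [0.4, 0.8, 0.8]
grip_width: 0.0747
```

Run:
```python
from h import *
f,c=snap("wrist","w10",None,1.5)
o=bot.observe();p=o["position"];print(p,o["tool_rot"],o["force"])
```

```text
[ 0.4950095  -0.14760223  0.13739446] [ 3.11694228  0.01580718 -3.05531764] [-0.37550927 -1.4106745   0.2171349 ]
```

View pics/w10.png

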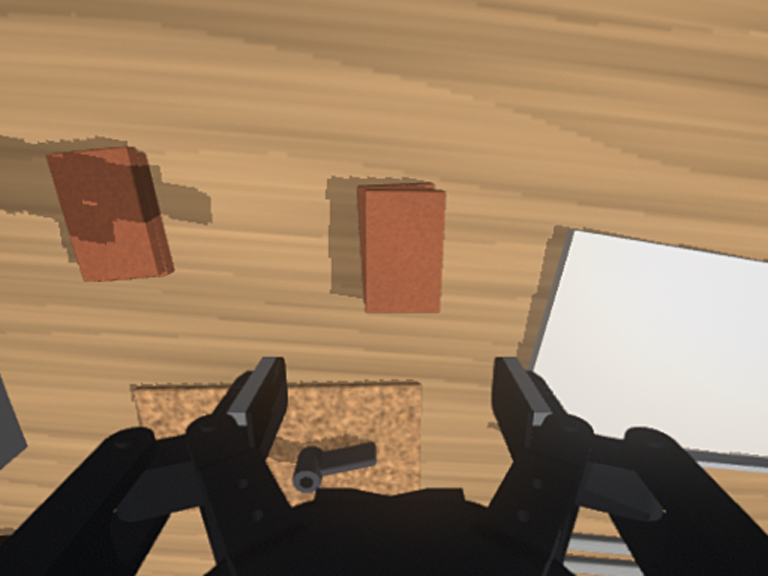

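Run:
```python
from h import *
for z in (.024,.036): print(quad("wrist",[(364,193),(445,189),(439,312),(367,313)],z), quad("wrist",[(48,156),(130,147),(160,277),(86,281)],z))
```

```text
(array([ 0.4761, -0.1376]), array([49.2, 80.1, 47.9, 78. ]), 0.085) (array([ 0.4675, -0.3229]), array([50.5, 79.7, 49. , 77.9]), 0.152)
(array([ 0.4733, -0.1386]), array([46.9, 76.3, 45.7, 74.3]), 0.085) (array([ 0.4651, -0.3152]), array([48.1, 76. , 46.7, 74.2]), 0.152)
```

Request:
drive_tool --pt "88 -0.01 0.005 -0.03 0" --pt "88 -0.009 0.005 -0.04 0" --pt "88 0 0 -0.03 0" --pt "88 0 0 -0.015 0" --pt "88 0 0 0 0" --pt "88 0 0 0 0"

```text
clock: 17.9
position: [0.4784, -0.1313, 0.0197]
tool_rot: [3.115, 0.021, -3.05]
force: [0.3, -0.1, -0.3]
grip_width: 0.0752
```

Request:
drive_tool --pt "88 -0.002 -0.006 -0.003 -0.005" --pt "88 0 0 -0.004 0" --pt "88 0 0 0 0"

```text
clock: 18.2
position: [0.478, -0.1375, 0.0144]
tool_rot: [3.116, 0.025, -3.054]
force: [-0.1, 0.2, 0.5]
grip_width: 0.0753
```

Request:
drive_tool --pt "88 -0.002 0 -0.001 0" --pt "50 0 0 0 0" --pt "0 0 0 0 0" --pt "0 0 0 0 0" --pt "0 0 0 0 0" --pt "0 0 0 0.02 0" --pt "0 0 0 0.03 0" --pt "0 0 0 0.03 0" --pt "0 0 0 0 0"

```text
clock: 19.1
position: [0.4755, -0.1374, 0.0968]
tool_rot: [3.116, 0.024, -3.054]
force: [-0.3, 0.3, -1.1]
grip_width: 0.048
```

Run:
```python
from h import *
f,c=snap("wrist","w11",None,1.5)
o=bot.observe();p=o["position"];print(p,o["tool_rot"],o["force"],o["grip_width"])
```

```text
[ 0.47484501 -0.13723387  0.09531011] [ 3.11504642  0.02266301 -3.05442081] [-0.19841103 -1.22244148 -1.06476981] 0.047562579751276916
```

View pics/w11.png

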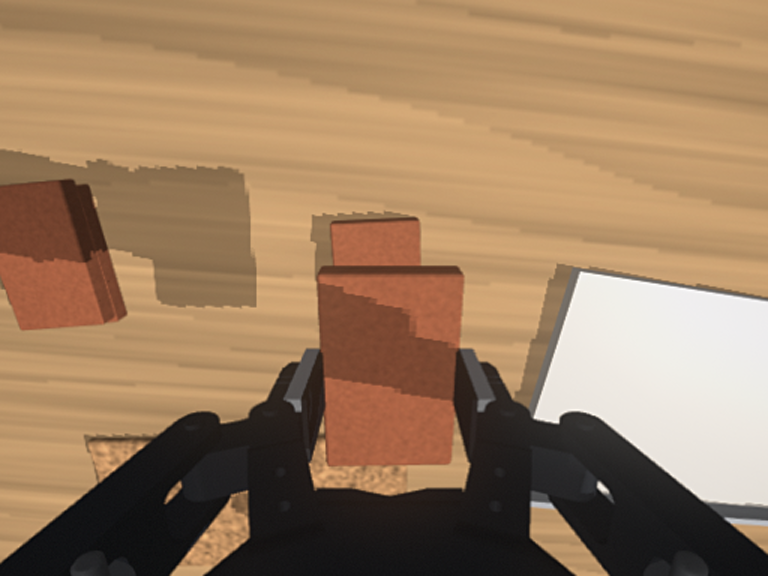

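Request:
drive_tool --pt "0 0.01 0.03 0.01 -0.03" --pt "0 0.014 0.045 0.01 -0.03" --pt "0 0.014 0.045 0 -0.03" --pt "0 0.014 0.045 0 -0.03" --pt "0 0.014 0.045 0 -0.03" --pt "0 0.014 0.045 0 0" --pt "0 0.014 0.045 0 0" --pt "0 0.014 0.045 0 0" --pt "0 0 0.0 -0.01 0" --pt "0 0 0 -0.04 0" --pt "0 0 0 -0.03 0" --pt "0 0 0 0 0"

```text
clock: 20.35
position: [0.5785, 0.223, 0.0206]
tool_rot: [3.119, 0.012, 3.071]
force: [-1.0, -1.4, -1.1]
grip_width: 0.0474
```

Request:
drive_tool --pt "0 0 -0.018 0.003 0" --pt "0 0 -0.008 0 0" --pt "0 0 0 -0.005 0" --pt "0 0 0 -0.005 0" --pt "0 0 0 -0.003 0" --pt "0 0 0 0 0"

```text
clock: 20.95
position: [0.5792, 0.1957, 0.0117]
tool_rot: [3.118, 0.013, 3.07]
force: [-1.0, 0.2, -0.1]
grip_width: 0.0476
```

Request:
drive_tool --pt "0 0 0 -0.005 0" --pt "0 0.003 0 -0.002 0" --pt "0 0.005 0 -0.001 0" --pt "0 0.005 0 -0.001 0" --pt "0 0.004 0 -0.001 0"

```text
clock: 21.45
position: [0.5923, 0.1983, 0.0067]
tool_rot: [3.118, 0.006, 3.073]
force: [-13.2, -2.1, 26.5]
grip_width: 0.0478
```

Request:
drive_tool --pt "0 0.004 0 0 0" --pt "0 0 0 0 0" --pt "70 0 0 0 0" --pt "72 0 0 0 0" --pt "72 0 0 0 0" --pt "72 0 0 0.03 0" --pt "60 -0.002 -0.025 0.02 0" --pt "0 -0.002 -0.035 0 0" --pt "0 0 0 0 0" --pt "0 0 0 -0.01 0" --pt "0 0 0 0 0"

```text
clock: 22.55
position: [0.5903, 0.1387, 0.0466]
tool_rot: [3.119, 0.003, 3.077]
force: [0.2, -0.6, -0.7]
grip_width: 0.0002
```

Run:
```python
from h import *
f,c=snap("wrist","w12",None,1.5)
o=bot.observe();p=o["position"];print(p,o["tool_rot"],o["force"],o["grip_width"])
```

```text
[0.59063658 0.13923788 0.0471695 ] [3.11803764 0.00397923 3.07706398] [0.87413506 0.18163861 0.03937826] 9.477156614038051e-05
```

View pics/w12.png

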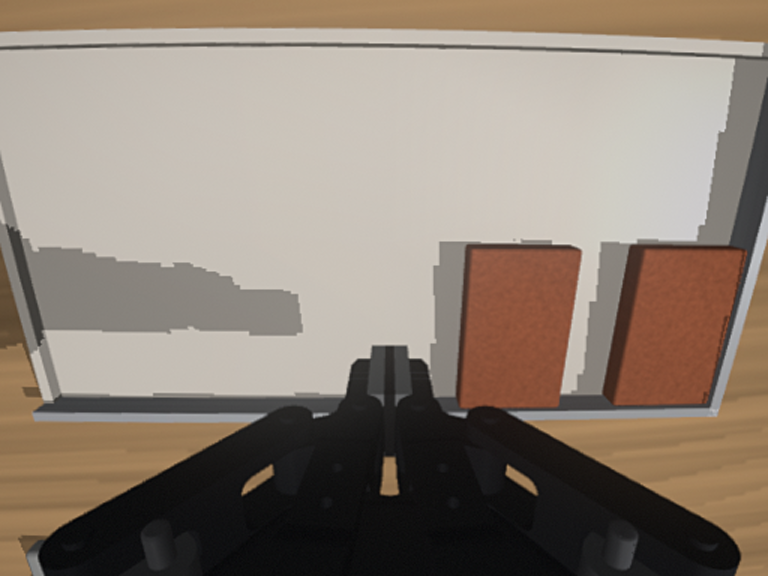

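Request:
drive_tool --pt "0 -0.002 0 -0.02 0" --pt "0 0 0 -0.015 0" --pt "0 0 0.002 -0.003 0" --pt "0 0.001 0.012 0 0" --pt "0 0.001 0.012 -0.001 0" --pt "0 0 0.008 -0.001 0" --pt "0 0 0.005 -0.001 0"

```text
clock: 23.3
position: [0.5914, 0.1848, 0.005]
tool_rot: [3.117, 0.005, 3.08]
force: [-0.8, -1.3, 1.7]
grip_width: -0.0002
```

Request:
drive_tool --pt "0 0 0.004 0.002 0" --pt "0 0 0.004 0 0" --pt "0 0 0.004 0 0"

```text
clock: 23.6
position: [0.5912, 0.1897, 0.0069]
tool_rot: [3.127, 0.003, 3.076]
force: [-0.6, -21.9, 0.3]
grip_width: -0.0002
```

Request:
drive_tool --pt "0 0 0.004 0 0" --pt "0 0 0.004 0 0"

```text
clock: 23.8
position: [0.5911, 0.1895, 0.0067]
tool_rot: [3.137, 0.001, 3.071]
force: [-0.0, -17.4, 1.3]
grip_width: -0.0001
```

Run:
```python
from h import *
f,c=snap("wrist","w13",None,1.5)
o=bot.observe();p=o["position"];print(p,o["tool_rot"],o["force"],o["grip_width"])
```

```text
[0.59106948 0.18952398 0.00667363] [3.13767798e+00 7.13415031e-04 3.07069593e+00] [  0.20720193 -20.19352016   1.93453071] 0.00015517186280838768
```

View pics/w13.png

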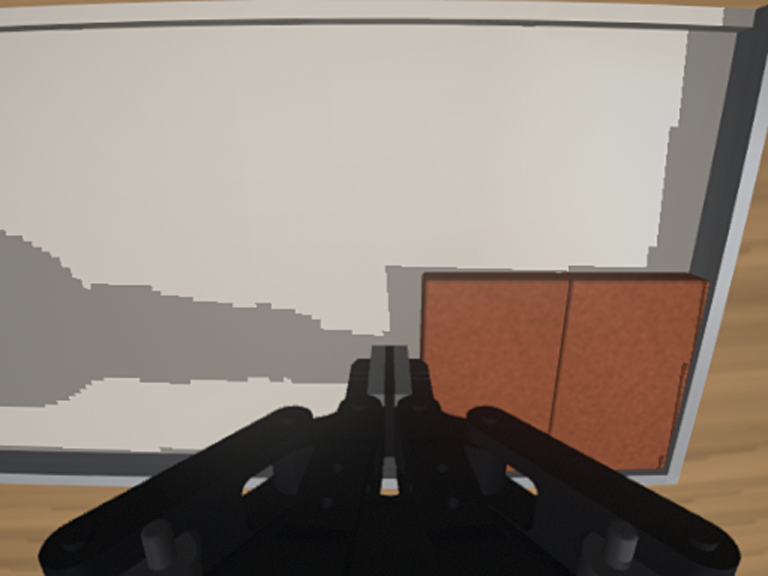

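Request:
drive_tool --pt "0 0 -0.012 0.0 0" --pt "0 0 -0.01 0.03 0" --pt "0 0 -0.03 0.04 0" --pt "0 -0.014 -0.045 0.03 0" --pt "20 -0.014 -0.045 0.03 0.03" --pt "60 -0.014 -0.045 0 0.03" --pt "88 -0.014 -0.045 0 0.03" --pt "88 -0.014 -0.045 0 0.03" --pt "88 -0.014 -0.04 0 0.03" --pt "88 -0.01 -0.01 0 0" --pt "88 -0.01 0 0 0" --pt "88 0 0 0 0"

```text
clock: 25.05
position: [0.4833, -0.1412, 0.1388]
tool_rot: [3.14, 0.008, -3.058]
force: [0.5, 0.9, 0.3]
grip_width: 0.0754
```

Run:
```python
from h import *
f,c=snap("wrist","w14",None,1.5)
o=bot.observe();p=o["position"];print(p,o["tool_rot"],o["force"])
```

```text
[ 0.48421745 -0.14084656  0.1388794 ] [ 3.13986593  0.00853105 -3.05727394] [ 0.51287978 -0.71145919  0.3740514 ]
```

View pics/w14.png

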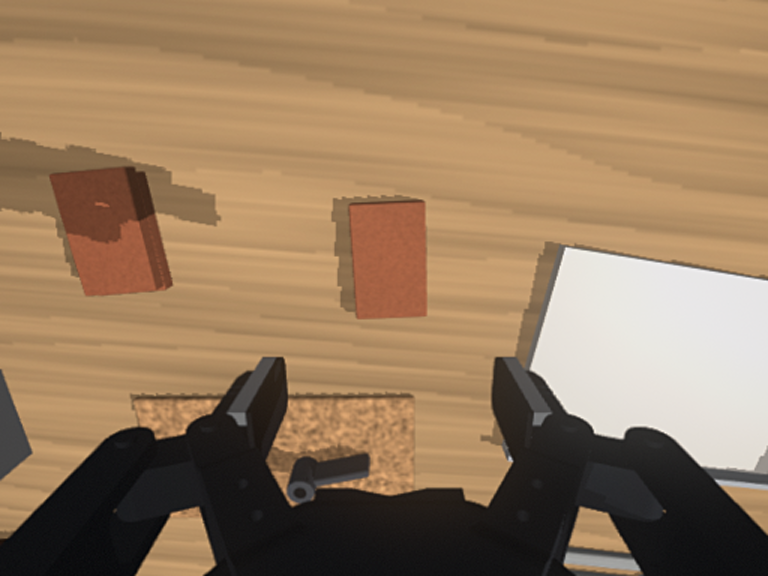

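Run:
```python
from h import *
print(quad("wrist",[(348,204),(425,200),(427,317),(357,318)],.012), quad("wrist",[(50,175),(127,167),(157,291),(86,295)],.024))
```

```text
(array([ 0.4739, -0.1419]), array([49.6, 80.8, 49.1, 79. ]), 0.13) (array([ 0.4675, -0.3246]), array([50. , 79.4, 49.4, 78.3]), 0.154)
```

Request:
drive_tool --pt "88 -0.006 -0.001 -0.03 0.045" --pt "88 -0.004 0 -0.04 0" --pt "88 0 0 -0.035 0" --pt "88 0 0 -0.02 0" --pt "88 0 0 0 0" --pt "88 0 0 0 0"

```text
clock: 25.7
position: [0.4801, -0.132, 0.0114]
tool_rot: [3.138, 0.016, -2.998]
force: [0.2, -1.0, 0.1]
grip_width: 0.0747
```

Request:
drive_tool --pt "88 -0.005 -0.01 0 -0.013" --pt "88 0 0 -0.005 0" --pt "88 0 0 -0.005 0" --pt "88 0 0 0 0"

```text
clock: 26.1
position: [0.4771, -0.1426, 0.0039]
tool_rot: [3.14, 0.021, -3.011]
force: [-0.7, 0.5, 0.2]
grip_width: 0.0746
```

Request:
drive_tool --pt "88 -0.003 0 -0.002 0" --pt "50 0 0 0 0" --pt "0 0 0 0 0" --pt "0 0 0 0 0" --pt "0 0 0 0 0"

```text
clock: 26.6
position: [0.4742, -0.1427, 0.0028]
tool_rot: [3.14, 0.022, -3.012]
force: [0.5, 0.3, -0.6]
grip_width: 0.0478
```

Request:
drive_tool --pt "0 0 0 0.02 0" --pt "0 0 0 0.04 0" --pt "0 0.01 0.03 0.04 -0.04" --pt "0 0.016 0.04 0.01 -0.04" --pt "0 0.016 0.04 0 -0.04" --pt "0 0.016 0.04 0 -0.04" --pt "0 0.016 0.04 0 -0.04" --pt "0 0.016 0.04 0 0" --pt "0 0.014 0.04 0 0" --pt "0 0 0 0 0" --pt "0 0 0 -0.03 0" --pt "0 0 0 -0.03 0"

```text
clock: 27.8
position: [0.5811, 0.1417, 0.0596]
tool_rot: [3.133, 0.029, 3.062]
force: [0.2, -0.0, -2.1]
grip_width: 0.0476
```

Request:
drive_tool --pt "0 -0.004 0.003 -0.02 0.01" --pt "0 0 0 -0.015 0" --pt "0 0 0 0 0"

```text
clock: 28.1
position: [0.5749, 0.1446, 0.0198]
tool_rot: [3.135, 0.024, 3.073]
force: [0.5, -0.5, -0.7]
grip_width: 0.0474
```

Run:
```python
from h import *
f,c=snap("wrist","w15",None,1.5)
o=bot.observe();p=o["position"];print(p,o["tool_rot"],o["force"],o["grip_width"])
```

```text
[0.57543096 0.14473777 0.02081648] [3.13462396 0.02490226 3.07251152] [ 0.68941197 -0.51108408 -1.42579657] 0.04739266498656975
```

View pics/w15.png

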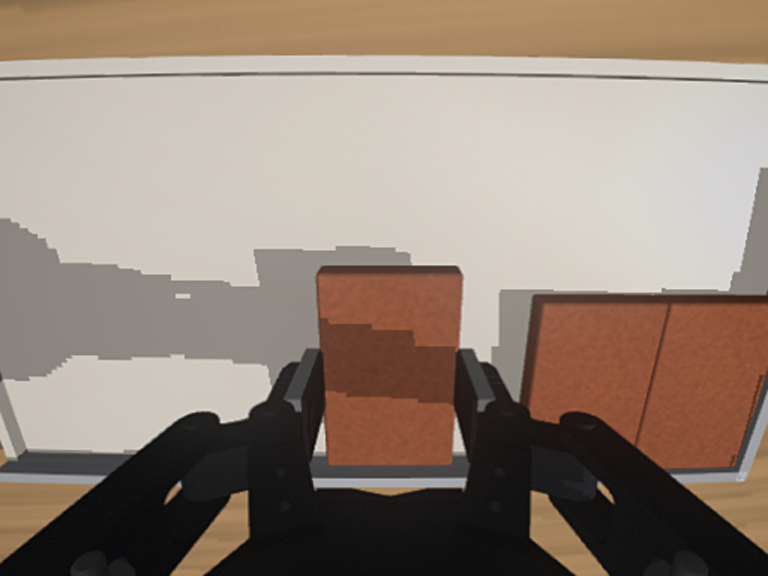

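Request:
drive_tool --pt "0 0 0 -0.006 0" --pt "0 0 0 -0.005 0" --pt "0 0.003 0 -0.003 0" --pt "0 0.005 0 -0.002 0" --pt "0 0.005 0 -0.001 0"

```text
clock: 28.65
position: [0.5906, 0.1447, 0.0066]
tool_rot: [3.133, 0.028, 3.071]
force: [-16.0, -0.2, 34.4]
grip_width: 0.0477
```

Request:
drive_tool --pt "0 0.004 0 0.001 0" --pt "0 0.004 0 0 0" --pt "0 0.003 0 0 0"

```text
clock: 28.95
position: [0.5912, 0.1448, 0.0066]
tool_rot: [3.139, 0.005, 3.073]
force: [-21.4, -0.2, 23.4]
grip_width: 0.0476
```

Request:
drive_tool --pt "0 0 0 0 0" --pt "70 0 0 0 0" --pt "72 0 0 0 0" --pt "72 0 0 0 0" --pt "72 0 0 0.03 0" --pt "60 -0.002 -0.025 0.02 0" --pt "0 -0.003 -0.033 0 0" --pt "0 0 0 0 0" --pt "0 0 0 -0.01 0" --pt "0 0 0 -0.02 0" --pt "0 0 0 0 0"

```text
clock: 30.05
position: [0.5887, 0.0863, 0.0275]
tool_rot: [3.137, 0.008, 3.073]
force: [-0.8, 0.4, -0.8]
grip_width: 0.0003
```

Run:
```python
from h import *
f,c=snap("wrist","w16",None,1.5)
o=bot.observe();p=o["position"];print(p,o["tool_rot"],o["force"],o["grip_width"])
```

```text
[0.58935109 0.08642756 0.02863396] [3.13715355 0.00919982 3.07342211] [-0.20098335  0.36141091  0.55365328] 0.00017100074722743098
```

View pics/w16.png

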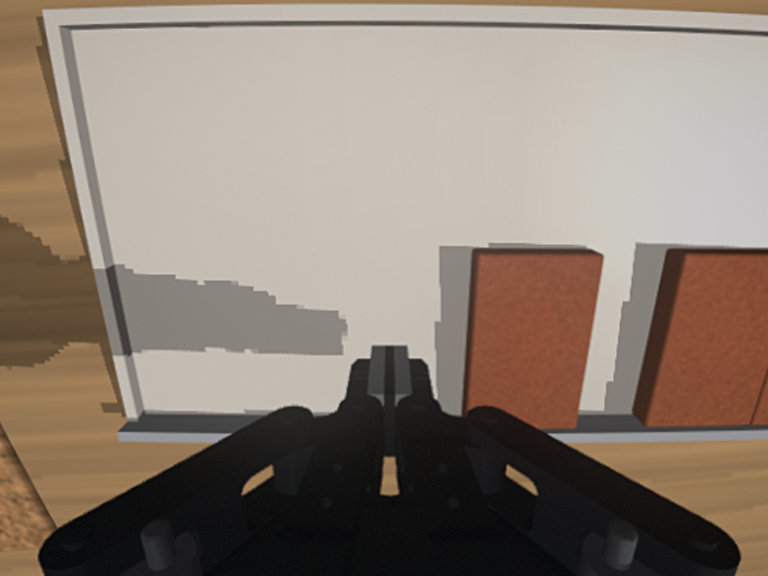

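Request:
drive_tool --pt "0 -0.003 0 -0.012 0" --pt "0 0 0.002 -0.008 0" --pt "0 0.001 0.012 -0.001 0" --pt "0 0.001 0.012 -0.001 0" --pt "0 0 0.01 -0.001 0" --pt "0 0 0.006 -0.001 0" --pt "0 0 0.004 0 0"

```text
clock: 30.8
position: [0.5893, 0.138, 0.0044]
tool_rot: [3.137, 0.011, 3.075]
force: [-0.7, -6.8, 0.0]
grip_width: -0.0002
```

Request:
drive_tool --pt "0 0 0.004 0.002 0" --pt "0 0 0.004 0 0" --pt "0 0 0.004 0 0"

```text
clock: 31.1
position: [0.589, 0.1386, 0.006]
tool_rot: [-3.131, 0.009, 3.068]
force: [1.1, -22.2, 0.2]
grip_width: 0.0003
```

Request:
drive_tool --pt "0 0 -0.012 0.0 0" --pt "0 0 -0.01 0.03 0" --pt "0 0 -0.03 0.04 0" --pt "0 -0.014 -0.045 0.03 0.03" --pt "20 -0.014 -0.045 0.03 0.04" --pt "60 -0.014 -0.045 0 0.04" --pt "88 -0.014 -0.045 0 0.04" --pt "88 -0.014 -0.045 0 0.04" --pt "88 -0.014 -0.045 0 0.03" --pt "88 -0.014 -0.045 0 0" --pt "88 -0.01 -0.03 0 0" --pt "88 0 0 0 0"

```text
clock: 32.3
position: [0.4774, -0.2613, 0.1376]
tool_rot: [-3.128, 0.016, -2.98]
force: [-0.6, 0.5, -0.5]
grip_width: 0.0752
```

Run:
```python
from h import *
f,c=snap("wrist","w17",None,1.5)
o=bot.observe();p=o["position"];print(p,o["tool_rot"],o["force"])
```

```text
[ 0.47827458 -0.25933803  0.13755517] [-3.12886449  0.01648033 -2.97798624] [ 0.9221937  -0.01958634 -0.05735099]
```

View pics/w17.png

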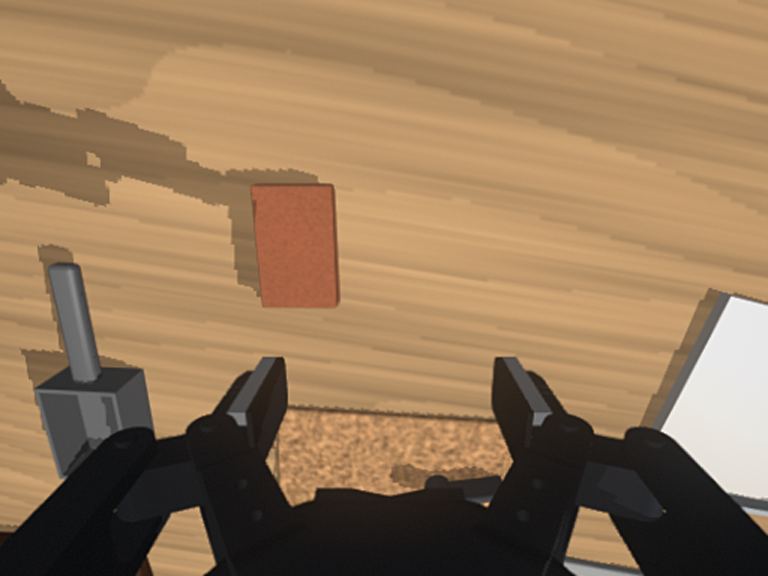

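Run:
```python
from h import *
print(quad("wrist",[(252,185),(332,185),(338,305),(264,306)],.024))
```

```text
(array([ 0.4663, -0.3228]), array([48.8, 77.4, 49.5, 78.5]), 0.167)
```

Request:
drive_tool --pt "88 -0.006 -0.035 -0.02 0" --pt "88 -0.005 -0.03 -0.03 0" --pt "88 0 0 -0.04 0" --pt "88 0 0 -0.02 0" --pt "88 0 0 0 0" --pt "88 0 0 0 0"

```text
clock: 32.95
position: [0.4729, -0.3192, 0.0261]
tool_rot: [-3.129, 0.023, -2.969]
force: [0.0, 0.3, 0.9]
grip_width: 0.0751
```

Request:
drive_tool --pt "88 -0.004 -0.005 -0.004 -0.01" --pt "88 -0.001 0 -0.006 0" --pt "88 0 0 -0.002 0" --pt "88 0 0 0 0"

```text
clock: 33.35
position: [0.4701, -0.3239, 0.0168]
tool_rot: [-3.127, 0.027, -2.978]
force: [-0.3, -0.3, 0.9]
grip_width: 0.0748
```

Request:
drive_tool --pt "88 -0.003 0 -0.003 0" --pt "50 0 0 0 0" --pt "0 0 0 0 0" --pt "0 0 0 0 0" --pt "0 0 0 0 0" --pt "0 0 0 0.02 0" --pt "0 0 0 0.04 0" --pt "0 0 0 0.03 0" --pt "0 0 0 0 0"

```text
clock: 34.25
position: [0.4664, -0.3233, 0.1068]
tool_rot: [-3.128, 0.027, -2.977]
force: [0.4, -0.7, -1.8]
grip_width: 0.0476
```

Run:
```python
from h import *
f,c=snap("wrist","w18",None,1.5)
o=bot.observe();p=o["position"];print(p,o["tool_rot"],o["force"],o["grip_width"])
```

```text
[ 0.46577743 -0.32292726  0.10521276] [-3.12872388  0.02529482 -2.97739799] [-0.00666931 -0.22187013 -0.31057986] 0.04772323961404444
```

View pics/w18.png

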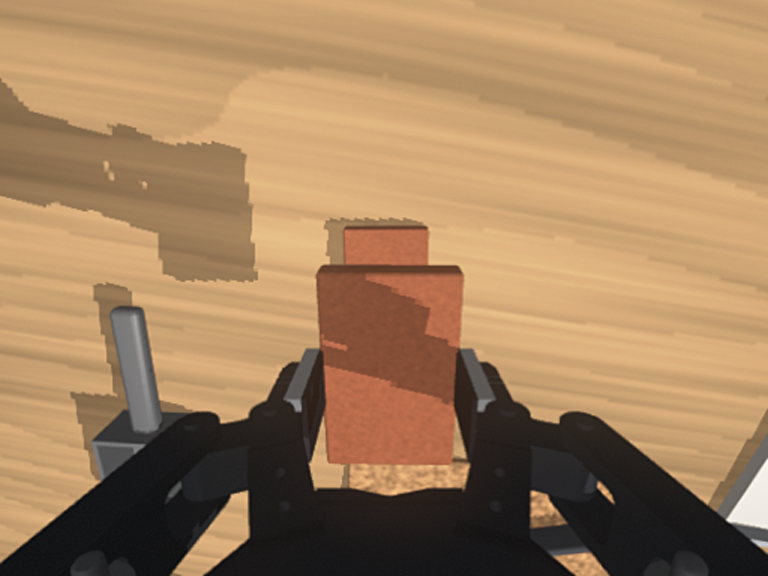

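Request:
drive_tool --pt "0 0.006 0.03 0.01 -0.03" --pt "0 0.012 0.045 0 -0.04" --pt "0 0.012 0.045 0 -0.04" --pt "0 0.012 0.045 0 -0.04" --pt "0 0.012 0.045 0 -0.04" --pt "0 0.012 0.045 0 -0.04" --pt "0 0.012 0.045 0 0" --pt "0 0.012 0.045 0 0" --pt "0 0.012 0.045 0 0" --pt "0 0 0.01 0 0" --pt "0 0 0 -0.03 0" --pt "0 0 0 -0.02 0"

```text
clock: 35.5
position: [0.5634, 0.0944, 0.0534]
tool_rot: [-3.128, 0.016, 3.065]
force: [0.9, -0.7, -1.1]
grip_width: 0.0476
```

Request:
drive_tool --pt "0 0.006 0 -0.02 0.006" --pt "0 0 0 -0.015 0" --pt "0 0 0 0 0" --pt "0 0 0 0 0"

```text
clock: 35.9
position: [0.5656, 0.0931, 0.0108]
tool_rot: [-3.125, 0.007, 3.072]
force: [-0.0, -0.2, -0.4]
grip_width: 0.0478
```

Request:
drive_tool --pt "0 0.004 0 -0.003 0" --pt "0 0.006 0 -0.002 0" --pt "0 0.006 0 -0.001 0" --pt "0 0.005 0 -0.001 0" --pt "0 0.004 0 0 0"

```text
clock: 36.4
position: [0.5879, 0.093, 0.0067]
tool_rot: [-3.124, -0.001, 3.072]
force: [-42.5, 1.6, 22.2]
grip_width: 0.0479
```

Contact with the far stop. Release and move to pushing position.

Request:
drive_tool --pt "0 0.001 0 0 0" --pt "0 0 0 0 0" --pt "70 0 0 0 0" --pt "72 0 0 0 0" --pt "72 0 0 0 0" --pt "72 0 0 0.03 0" --pt "60 -0.004 -0.025 0.02 0" --pt "0 -0.004 -0.033 0 0" --pt "0 0 0 0 0" --pt "0 0 0 -0.01 0" --pt "0 0 0 -0.02 0" --pt "0 0 0 0 0"

```text
clock: 37.6
position: [0.5832, 0.0347, 0.0294]
tool_rot: [-3.125, 0.002, 3.073]
force: [-0.3, -0.1, 0.2]
grip_width: 0.0
```

Run:
```python
from h import *
f,c=snap("wrist","w19",None,1.5)
o=bot.observe();p=o["position"];print(p,o["tool_rot"],o["force"],o["grip_width"])
```

```text
[0.58375175 0.03477903 0.0305613 ] [-3.12524589  0.00330695  3.07267005] [0.61523538 0.10608008 0.77002263] 0.00020568615274109403
```

View pics/w19.png

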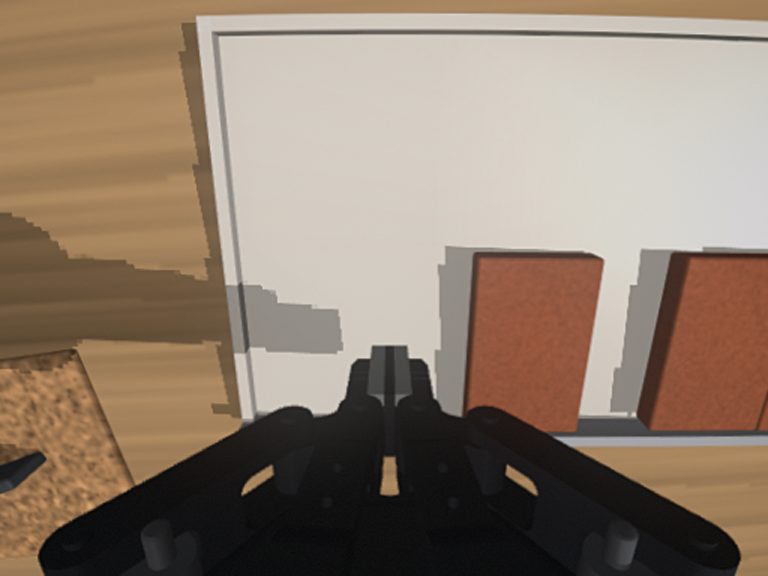

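Request:
drive_tool --pt "0 0 0 -0.012 0" --pt "0 0 0.002 -0.01 0" --pt "0 0.001 0.012 -0.001 0" --pt "0 0.001 0.012 -0.001 0" --pt "0 0 0.01 -0.001 0" --pt "0 0 0.006 0 0" --pt "0 0 0.004 0 0" --pt "0 0 0.003 0 0"

```text
clock: 38.45
position: [0.5864, 0.0885, 0.0047]
tool_rot: [-3.124, 0.004, 3.074]
force: [0.1, -23.2, 1.1]
grip_width: 0.0003
```

Request:
drive_tool --pt "0 0 0.004 0.001 0" --pt "0 0 0.003 0 0"

```text
clock: 38.65
position: [0.5862, 0.0882, 0.0058]
tool_rot: [-3.115, 0.003, 3.069]
force: [0.9, -14.2, -0.4]
grip_width: 0.0001
```

Request:
drive_tool --pt "0 0 -0.012 0.0 0" --pt "0 0 -0.01 0.03 0" --pt "0 0 -0.03 0.04 0" --pt "0 -0.014 -0.045 0.03 0.03" --pt "20 -0.014 -0.045 0.03 0.04" --pt "60 -0.014 -0.045 0 0.04" --pt "88 -0.014 -0.045 0 0.04" --pt "88 -0.014 -0.045 0 0.04" --pt "88 -0.014 -0.045 0 0.03" --pt "88 -0.01 -0.045 0 0" --pt "88 0 -0.02 0 0" --pt "88 0 0 0 0"

```text
clock: 39.85
position: [0.4864, -0.3085, 0.1375]
tool_rot: [-3.11, 0.009, -2.986]
force: [0.4, 0.5, -0.6]
grip_width: 0.075
```

Run:
```python
from h import *
f,c=snap("wrist","w20",None,1.5)
o=bot.observe();p=o["position"];print(p,o["tool_rot"],o["force"])
```

```text
[ 0.48653571 -0.30721753  0.13745143] [-3.11019495  0.00852521 -2.98513444] [-0.33215407 -0.29544745 -0.81200647]
```

View pics/w20.png

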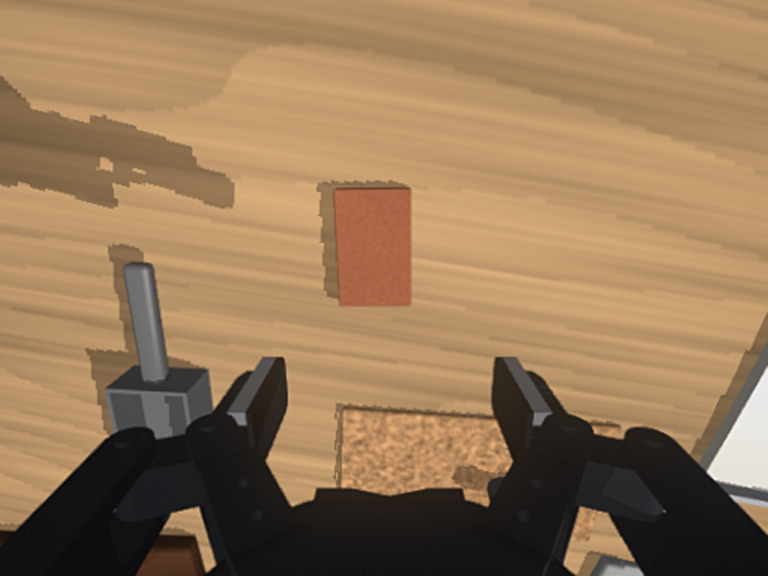

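Run:
```python
from h import *
print(quad("wrist",[(334,190),(411,189),(411,304),(341,305)],.012))
```

```text
(array([ 0.4695, -0.3244]), array([49. , 77.4, 48.5, 78. ]), 0.175)
```

Request:
drive_tool --pt "88 -0.01 -0.012 -0.03 0.012" --pt "88 -0.008 -0.01 -0.04 0" --pt "88 0 0 -0.035 0" --pt "88 0 0 -0.015 0" --pt "88 0 0 0 0" --pt "88 0 0 0 0"

```text
clock: 40.5
position: [0.4709, -0.323, 0.0156]
tool_rot: [-3.111, 0.013, -2.966]
force: [-0.0, -0.3, 0.5]
grip_width: 0.0751
```

Request:
drive_tool --pt "88 -0.001 -0.002 -0.005 0" --pt "88 0 0 -0.006 0" --pt "88 0 0 -0.003 0" --pt "88 0 0 0 0" --pt "50 0 0 0 0" --pt "0 0 0 0 0" --pt "0 0 0 0 0" --pt "0 0 0 0 0" --pt "0 0 0 0 0"

```text
clock: 41.4
position: [0.4723, -0.325, 0.005]
tool_rot: [-3.108, 0.018, -2.964]
force: [0.1, -1.1, -0.8]
grip_width: 0.0475
```

Request:
drive_tool --pt "88 0 0 0 0" --pt "88 0 0 0 0" --pt "88 -0.001 0 -0.003 0" --pt "88 0 0 0 0" --pt "50 0 0 0 0" --pt "0 0 0 0 0" --pt "0 0 0 0 0" --pt "0 0 0 0 0" --pt "0 0 0 0 0"

```text
clock: 42.3
position: [0.4712, -0.3251, 0.0022]
tool_rot: [-3.108, 0.018, -2.964]
force: [-0.2, -0.7, -0.9]
grip_width: 0.0475
```

Request:
drive_tool --pt "0 0 0 0.03 -0.02" --pt "0 0 0 0.04 -0.03" --pt "0 0.006 0.03 0.04 -0.04" --pt "0 0.012 0.045 0 -0.04" --pt "0 0.012 0.045 0 -0.04" --pt "0 0.012 0.045 0 -0.04" --pt "0 0.012 0.045 0 -0.04" --pt "0 0.012 0.045 0 0" --pt "0 0.012 0.045 0 0" --pt "0 0.012 0.045 0 0" --pt "0 0.01 0.01 0 0" --pt "0 0 0 0 0"

```text
clock: 43.5
position: [0.571, 0.0444, 0.1161]
tool_rot: [-3.111, 0.021, 3.055]
force: [-0.2, -0.4, -1.0]
grip_width: 0.0475
```

Run:
```python
from h import *
f,c=snap("wrist","w21",None,1.5)
o=bot.observe();p=o["position"];print(p,o["tool_rot"],o["force"],o["grip_width"])
```

```text
[0.57034544 0.04381683 0.11599796] [-3.11055087  0.02016463  3.05423887] [-0.29415441  1.47544268 -0.34635179] 0.047674724730107726
```

View pics/w21.png

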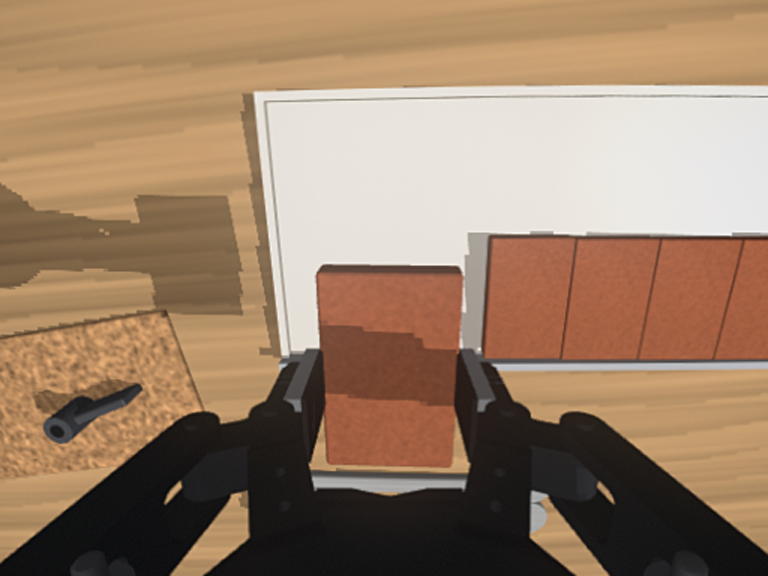

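Request:
drive_tool --pt "0 0 0 -0.03 0.016" --pt "0 0 0 -0.035 0" --pt "0 0 0 -0.025 0" --pt "0 0 0 0 0" --pt "0 0 0 0 0"

```text
clock: 44.05
position: [0.569, 0.036, 0.0249]
tool_rot: [-3.108, 0.021, 3.063]
force: [0.0, 0.2, -0.4]
grip_width: 0.0479
```

Request:
drive_tool --pt "0 0 0.004 -0.007 0.008" --pt "0 0 0 -0.007 0" --pt "0 0.003 0 -0.003 0" --pt "0 0.004 0 -0.001 0" --pt "0 0.004 0 -0.001 0" --pt "0 0.004 0 -0.001 0"

```text
clock: 44.65
position: [0.584, 0.0392, 0.0069]
tool_rot: [-3.108, 0.02, 3.071]
force: [-32.7, 2.2, 23.5]
grip_width: 0.0477
```

Request:
drive_tool --pt "0 0.004 0 0 0" --pt "0 0 0 0 0" --pt "70 0 0 0 0" --pt "72 0 0 0 0" --pt "72 0 0 0 0" --pt "72 0 0 0.03 0" --pt "60 -0.004 -0.025 0.02 0" --pt "0 -0.004 -0.033 0 0" --pt "0 0 0 0 0" --pt "0 0 0 -0.01 0" --pt "0 0 0 -0.02 0" --pt "0 0 0 0 0"

```text
clock: 45.85
position: [0.5783, -0.019, 0.0272]
tool_rot: [-3.108, 0.015, 3.072]
force: [0.5, -0.5, 0.5]
grip_width: -0.0003
```

Run:
```python
from h import *
f,c=snap("wrist","w22",None,1.5)
o=bot.observe();p=o["position"];print(p,o["tool_rot"],o["force"],o["grip_width"])
```

```text
[ 0.57890649 -0.01896185  0.02830962] [-3.10762104  0.01601711  3.07246134] [-0.37219643 -0.49642626 -0.46437061] -0.00024851764960994734
```

View pics/w22.png

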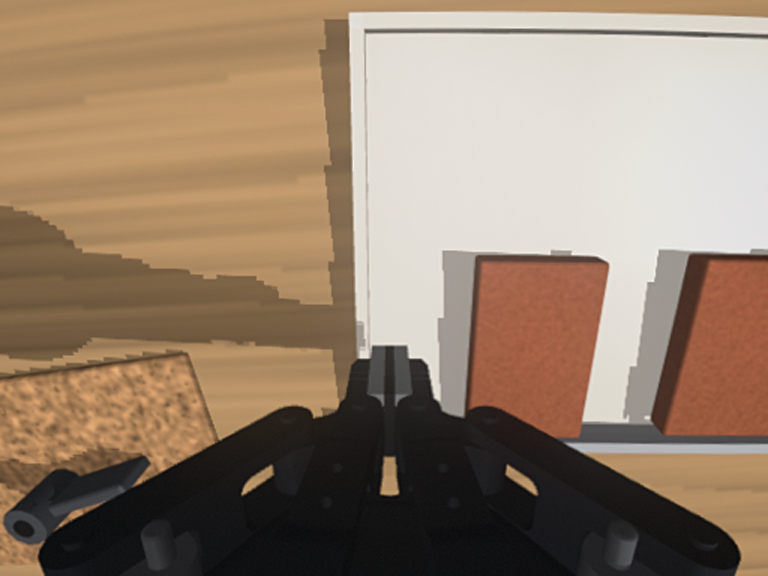

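Request:
drive_tool --pt "0 0 0.003 -0.01 0" --pt "0 0 0.002 -0.009 0" --pt "0 0.001 0.012 -0.001 0" --pt "0 0.001 0.012 -0.001 0" --pt "0 0 0.01 -0.001 0" --pt "0 0 0.006 0 0" --pt "0 0 0.004 0 0" --pt "0 0 0.003 0 0"

```text
clock: 46.7
position: [0.582, 0.0388, 0.0058]
tool_rot: [-3.107, 0.018, 3.075]
force: [1.6, -20.0, -0.3]
grip_width: 0.0002
```

Request:
drive_tool --pt "0 0 0.005 0 0" --pt "0 0 0.003 0 0" --pt "0 0 -0.012 0 0" --pt "0 0 -0.005 0.03 0" --pt "0 -0.03 0.02 0.04 0" --pt "0 -0.04 0.04 0.04 0" --pt "0 -0.02 0.04 0.03 0" --pt "0 0 0.03 0 0" --pt "0 0 0 0 0" --pt "0 0 0 0 0"

```text
clock: 47.7
position: [0.5005, 0.1372, 0.137]
tool_rot: [-3.099, 0.018, 3.063]
force: [1.0, -0.9, 0.4]
grip_width: 0.0
```

Run:
```python
from h import *
f,c=snap("wrist","w23",None,1.5)
o=bot.observe();p=o["position"];print(p,o["tool_rot"],o["force"],o["grip_width"])
snap("top","t23",(130,130,390,250),3)
```

```text
[0.50055197 0.13720783 0.13682359] [-3.0991642   0.01757805  3.06271013] [0.07419619 0.89973248 0.70894533] -0.0005281085047092941
```

View pics/w23.png

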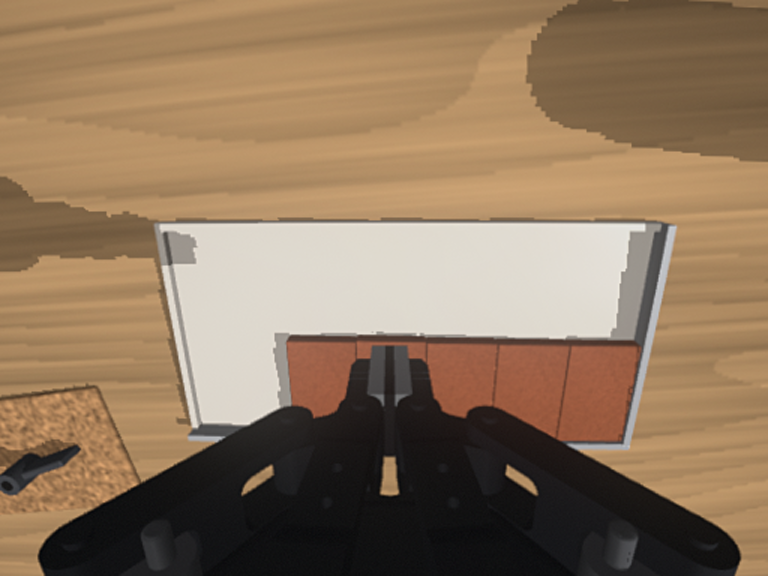

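View pics/t23.png

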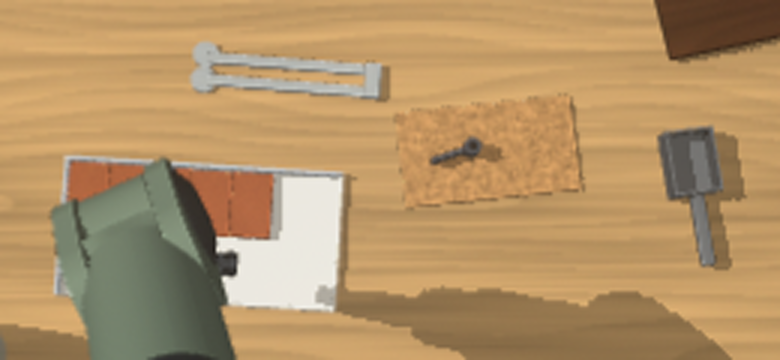

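Request:
drive_tool --pt "0 0.004 -0.03 -0.03 0.008" --pt "0 0 -0.03 -0.04 0" --pt "0 0 0 -0.04 0" --pt "0 0 0 -0.015 0" --pt "0 0 0 0 0" --pt "0 0 0 0 0"

```text
clock: 48.4
position: [0.5049, 0.0672, 0.0064]
tool_rot: [-3.097, 0.017, 3.062]
force: [-0.1, 0.7, 1.1]
grip_width: -0.0001
```

Request:
drive_tool --pt "0 0.012 0.004 0 0.008" --pt "0 0.008 0 -0.001 0" --pt "0 0.004 0 -0.001 0" --pt "0 0.004 0 0 0"

```text
clock: 48.8
position: [0.5348, 0.0703, 0.0073]
tool_rot: [-3.098, 0.019, 3.068]
force: [-18.3, -3.9, 1.6]
grip_width: -0.0001
```

Request:
drive_tool --pt "0 0.004 0 0 0" --pt "0 0.004 0 0 0"

```text
clock: 49.0
position: [0.5348, 0.0699, 0.0067]
tool_rot: [-3.094, 0.003, 3.068]
force: [-24.5, 3.9, 13.6]
grip_width: 0.0001
```

Tile 4 is firm. Next tile 3.

Request:
drive_tool --pt "0 -0.012 0 0 0" --pt "0 -0.006 0.02 0 0" --pt "0 0 0.03 0 0" --pt "0 0 0 0 0" --pt "0 0.008 0 0 0" --pt "0 0.006 0 -0.001 0" --pt "0 0.005 0 0 0" --pt "0 0.005 0 0 0"

```text
clock: 49.8
position: [0.5384, 0.119, 0.0067]
tool_rot: [-3.092, -0.004, 3.066]
force: [-37.9, 8.0, 25.1]
grip_width: -0.0002
```

Request:
drive_tool --pt "0 -0.012 0 0 0" --pt "0 -0.006 0.02 0.001 0" --pt "0 0.001 0.03 0 0" --pt "0 0 0 0 0" --pt "0 0.008 0 0 0" --pt "0 0.008 0 -0.001 0" --pt "0 0.005 0 0 0" --pt "0 0.005 0 0 0"

```text
clock: 50.6
position: [0.5416, 0.1649, 0.0048]
tool_rot: [-3.086, -0.024, 3.059]
force: [-43.9, 8.0, 25.3]
grip_width: -0.0001
```

Request:
drive_tool --pt "0 -0.012 0 0 0" --pt "0 -0.006 0.02 0.001 0" --pt "0 0.002 0.03 0 0" --pt "0 0 0 0 0" --pt "0 0.008 0 0 0" --pt "0 0.008 0 -0.001 0" --pt "0 0.005 0 0 0" --pt "0 0.005 0 0 0"

```text
clock: 51.4
position: [0.5447, 0.2104, 0.0042]
tool_rot: [-3.078, -0.05, 3.051]
force: [-45.2, 5.6, 46.3]
grip_width: 0.0002
```

Request:
drive_tool --pt "0 -0.012 0 0 0" --pt "0 -0.006 0.02 0.001 0" --pt "0 0.002 0.03 0 0" --pt "0 0 0 0 0" --pt "0 0.008 0 0 0" --pt "0 0.008 0 -0.001 0" --pt "0 0.005 0 0 0" --pt "0 0.005 0 0 0"

```text
clock: 52.2
position: [0.5478, 0.2559, 0.0045]
tool_rot: [-3.071, -0.078, 3.042]
force: [-42.5, 3.7, 42.3]
grip_width: 0.0001
```

Request:
drive_tool --pt "0 -0.015 0 0 0" --pt "0 -0.005 -0.01 0.04 0.02" --pt "0 -0.02 -0.04 0.04 0" --pt "0 -0.02 -0.045 0.04 0" --pt "0 -0.02 -0.03 0.03 0" --pt "0 -0.02 -0.01 0.02 0" --pt "0 -0.02 0 0.02 0" --pt "0 0 0 0 0" --pt "0 0 0 0 0"

```text
clock: 53.1
position: [0.4382, 0.1212, 0.186]
tool_rot: [-3.069, -0.077, 3.047]
force: [0.3, -0.5, 0.6]
grip_width: 0.0002
```

Run:
```python
from h import *
f,c=snap("wrist","w24",None,1.5)
o=bot.observe();p=o["position"];print(p,o["tool_rot"],o["force"],o["grip_width"])
```

```text
[0.4382416  0.12122786 0.18584622] [-3.06839991 -0.07740426  3.04705453] [ 0.43767206 -1.28410969  0.10235294] -0.0005302678628133597
```

View pics/w24.png

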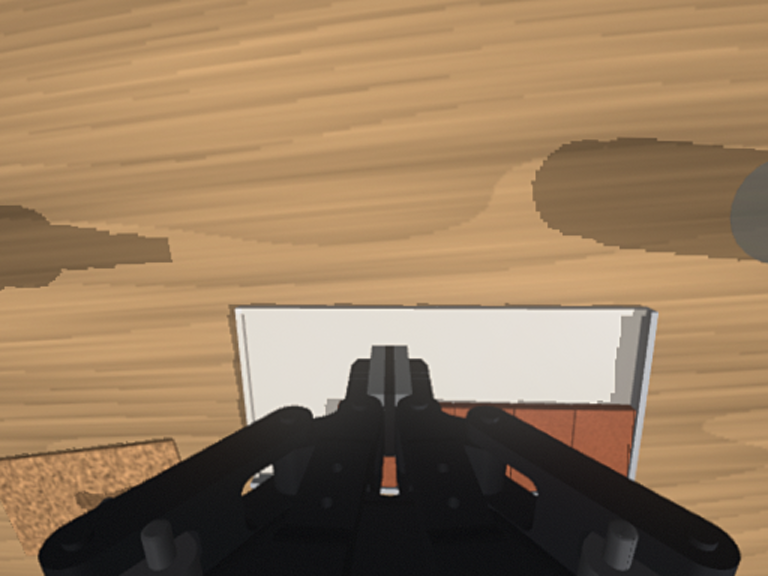

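Request:
drive_tool --pt "100 0.04 0 0.01 0" --pt "100 0.045 0 0.01 0" --pt "100 0.045 0 0 0" --pt "100 0.045 0 0 0" --pt "100 0.045 0 0 0" --pt "100 0.03 0 0 0" --pt "100 0 0 0 0" --pt "100 0 0 0 0"

```text
clock: 53.95
position: [0.6999, 0.1164, 0.1952]
tool_rot: [-3.062, -0.088, 3.046]
force: [-0.6, 0.3, -0.4]
grip_width: 0.0857
```

Run:
```python
from h import *
f,c=snap("wrist","w25",None,1.5)
o=bot.observe();p=o["position"];print(p,o["tool_rot"],o["force"],o["grip_width"])
```

```text
[0.69955642 0.1164292  0.19528337] [-3.06216791 -0.08784833  3.04624613] [-0.57052431  0.33615053 -0.78852347] 0.08517363155719561
```

View pics/w25.png

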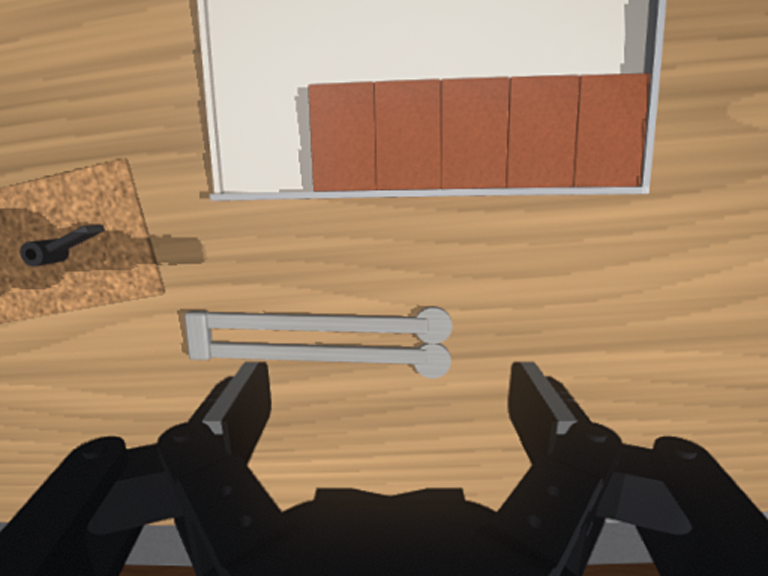

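Run:
```python
from h import *
P=p2w("wrist",np.array([(309.5,85),(375,82.5),(441,80.5),(510,77.5),(580,75.5),(648,73.5)])/1.5,.016)
print(np.round(np.linalg.norm(np.diff(P,axis=0),axis=1)*1000,1)); d=P[-1]-P[0]; print("near angle",np.arctan2(-d[0],d[1]))
Q=p2w("wrist",np.array([(313,191),(645,186.5)])/1.5,.016); d=Q[1]-Q[0]; print("far angle",np.arctan2(-d[0],d[1]),np.linalg.norm(d),np.linalg.norm(Q[0]-P[0]),np.linalg.norm(Q[1]-P[-1]))
S=p2w("wrist",np.array([(212,195.5),(648,188.5)])/1.5,.018); d=S[1]-S[0];print("stop",np.arctan2(-d[0],d[1]),np.linalg.norm(d))
f,c=snap("wrist","w26",(130,40,450,140),2.4)
for r in bot.masks_of("wrist","paddle")[:1]: print(r["conf"],r["point"])
```

```text
[49.7 48.8 49.9 49.8 47.9]
near angle -0.07100166564376159
far angle -0.07440896326744585 0.2528929193560972 0.0783276473036305 0.07934607123952125
stop -0.07352572975795431 0.33710876271261025
0.8 [35.7, 163.3]
```

View pics/w26.png

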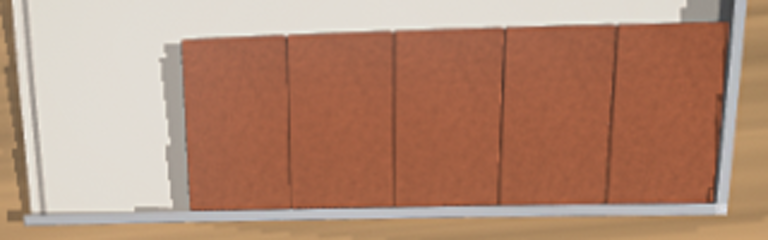

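Run:
```python
from h import *
f,c=snap("top","t27",(130,130,390,250),3)
for r in bot.masks_of("top","mat")[:1]: print(rectw("top",r["mask"],.006,c))
for r in bot.masks_of("top","paddle")[:1]: print(r["conf"],r["point"],p2w("top",[r["point"]],.03))
for t in ["jar","tongs","scoop"]:
  r=bot.masks_of("top",t)[:1]; print(t,[x["point"] for x in r])
print(p2w("wrist",[[31/1.5,253/1.5]],.034))
```

```text
(652.403076171875, -218.96853637695312, 220.70716857910156, 120.8019027709961, np.float64(-1.4767782681338817))
0.57 [284.0, 181.4] [[ 0.64202381 -0.18499619  0.03      ]]
jar [[114.4, 246.8]]
tongs []
scoop [[361.6, 191.1]]
[[ 0.65058294 -0.19614575  0.034     ]]
```

View pics/t27.png

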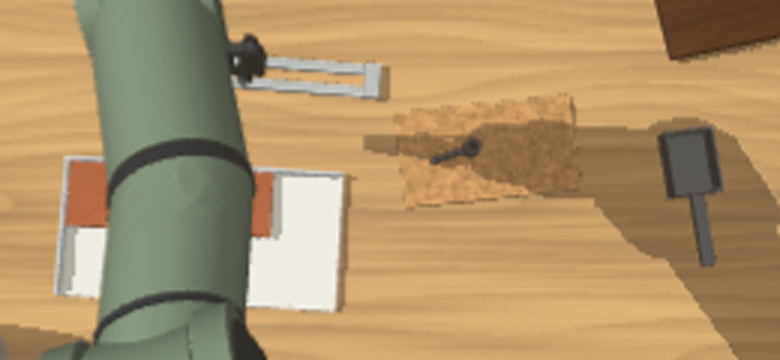

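Run:
```python
from workcell import bot
print(bot.job_done())
```

```text
the job is handed in; nothing more can be done
None
```

The job is handed in at about 54 s on the robot's clock. The tray held only the paddle (no dish), and it now stands upright on the cork mat. All five tiles (three from pile a, two from pile b) lie flat in one closed row along the far stop, starting from the left stop.

**What I did:** I set each tile against the far stop and pushed it sideways until it met the left stop or the tile before it. Then I pushed every tile's near end towards the far stop.

**Last checks:**
- **Seating:** every tile stayed put under about 20–45 N, and the contact points formed a straight line parallel to the far stop. No gaps showed in the last wrist picture.
- **Row angle:** the row measured -0.071 to -0.074 rad, against -0.0735 rad for the stop.
- **Paddle:** the hub is about 23 mm from the mat's centre, well inside its edge. The detection network put it about 14 mm off that in the top view, still on the mat.
- **Bystanders:** the jar, tongs and scoop look unmoved. In the last top view the arm hid part of the tongs and the network missed them, but the wrist picture just before shows them lying where they were.

**Checks that disagreed:** in the last wrist picture, tile widths read 48–50 mm instead of 50. The row came out 246 mm along its near edge and 253 mm along its far edge instead of 250. I put this down to pixel and calibration error. I therefore relied on the contact forces for the fit against the left stop, and did not measure that gap separately.

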